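# Pack the ink tins in their crate and bar it for the store

## Robot

A 6-joint arm with a two-finger parallel gripper is mounted at the origin on the work surface. World frame = base frame: x ahead of the robot, y to its left, z up, the work surface at z = 0. Lengths are in m, angles in rad, forces in N, time in s.
With the tool pointing down it reaches from about 0.35 to 0.775 m from the base axis. Payload 7.3 kg.
Tool frame: the origin (TCP) lies at the very end of the fingers, on their centre line; the grasp point (between the pads) lies 19 mm behind it; z points along the fingers, y is the line along which they close (so a half turn about z gives the same grasp; the last joint's range is limited). The gripper opens to 92 mm and grips with 3 to 60 N. Pads are 19 mm wide; open, the fingers measure 130 mm over their backs; the gripper's body (75 mm by 190 mm) begins 47 mm behind the grasp point.
Start: joints at [1.137, 0.342, 1.524, -0, 1.275, -0.146], TCP at [0.149, 0.503, 0.227] pointing down, gripper open.
Joint ranges: [-2.53, 2.53], [-0.77, 2.02], [0.04, 2.7], [-1, 4.14], [0.28, 2.66], [-3.11, 3.11]. Speed limits (rad/s): [2.57, 2.57, 3.14, 3.14, 3.14, 3.14].

## Interface

Orientations are given as [roll, pitch, yaw] about the fixed x, y, z axes, in that order (R = Rz(yaw) Ry(pitch) Rx(roll)).
In Python, from cell import telemetry, eyes, job gives the robot as it stands.
- The arm moves only by the tool apply_moves, never from a script. Its arguments are lists of equal length, an entry for each row: "delta_pos": the shift along the world's x, y, z each as a share of 0.4 m, from -1 to 1, a list of three; "dr": the turn, a rotation vector about the world's x, y, z each as a share of 0.5 rad, from -1 to 1, a list of three; "jaw": the opening, from 0 (shut) to 1 (fully open). A call has 1 to 8 rows; each row is the pose to reach, as a shift and turn from the pose commanded when the call began; what a row does not reach only later rows make up. A row lasts 1/12 s, in which the tool goes at most 41.7 mm and 7.16 degrees, less where a joint would pass 70% of its speed; a pose out of reach is approached as far as the arm can. A call with a number of a shift or a turn outside -1 to 1 is refused whole. A call with a gripper value outside its range is refused whole. The fingers move at their own pace and stop on an object; "force" is the grip in N (left out, the last holds). Time passes only in rows, so rows that repeat a pose let the fingers close. It gives the time, the measured TCP pose, the force, the opening and the grip force at its end, in the units of the state.
- telemetry.observe(): the state, without advancing time (a new reading comes with each control period).
- eyes.read_camera(name): name is "scene" or "side" or "wrist"; returns the picture (480x640x3 uint8, red, green, blue); there is no depth.
- eyes.camera_model(name): a dict with "vertical_fov" (degrees; the focal length in pixels is half the picture's height over the tangent of half this angle, whatever the lens; pixels are square), "cx", "cy" (the principal point, pixels), "k1" (the pictures are not rectified: a ray, as slopes to the right and down, at radius r is drawn at 1 + k1 r^2 times it, then the intrinsics apply), "rvec" (rotation vector, rad) and "tvec" (3), from world to camera coordinates, as OpenCV has them; the wrist camera has in their place "hand_eye" (4x4, takes a point from camera to tool coordinates, whose origin is the TCP and whose axes are the flange's). Camera axes: x right, y down, z forward; pixel columns grow to the right and rows downward; lengths in m; the calibration is good to about 2 mm. A picture is of the moment at which its call begins: read the wrist's pose just before it. camera_model takes no time and is no camera call.
- job.hand_in(): hands the job in; it is judged then, once.
The state is a dict: "time": time; "qpos": joint angles; "qvel": joint speeds; "joint_efforts": joint torques, N m; "tool_pos": TCP position; "tool_rot": TCP orientation; "contact_force": force on the tool from outside, world axes, zero at the start; "torque": the same for the moment, N m; "opening": finger opening in m; "grip_force": force on a finger pad.
Only numpy, scipy, OpenCV 4.12 (cv2) and the standard library are available. Lean on these libraries where they do the work, as an engineer would, in place of code of your own. Each camera call takes 0.05 s, during which the arm holds its last target. There are 200 camera calls.

## Task

Get the ink crate ready to go back to the store: lift the retaining bar off and lay it on the empty galley, stand the open empty tin in the blue tray with the other empties, and set every lidded ink tin from the bench gently upright, not dropped, in a cell of the crate, one to a cell. Then lay the retaining bar back across the crate, flat down in the notches of both end boards. Leave everything else on the bench where it is, and do not knock any lidded tin over.

Things in the scene. Friction and masses are not known exactly. Their poses are not given: they have to be found in the camera images.
- crate: Divided ink crate, light plywood, fixed: 198 mm (its x) by 258 mm (its y). Origin: centre of its underside, z up. Floor 8 mm thick. Two rows of three cells, each 84 mm (x) by 74 mm (y), centred at x = -45, +45 mm and y = -80, 0, +80 mm. Dividers (6 mm thick) and long side walls (12 mm) are 60 mm high; so are the end boards (12 mm, centred at y = -123, +123 mm), but for their middle.
- crate_seat (a point): The middle between the two notches for the retaining bar, on the crate's centre line at the height of the notch bottoms, 106 mm above the crate's underside; axes as the crate's. The middle of each end board, 110 mm wide (x -55 to +55 mm), rises to 120 mm and has one notch in its top edge, 70 mm wide (x -35 to +35 mm), 14 mm deep.
- bar: Retaining bar: dark wooden batten 60 mm (its x) by 300 mm (its y) by 12 mm thick, 280 g, with a red grip block on its middle, 22 mm wide (x), 80 mm long (y), rising from 12 to 50 mm above the underside. Origin: centre of the underside; z up. At the start it lies in both crate notches, 6 mm above the tins' lids and over the inner edges of both rows, so that no tin can pass.
- galley: Empty galley lying in front of the crate: flat steel tray 110 mm (its x) by 340 mm (its y), fixed; floor 3 mm thick, rims 3 mm thick and 14 mm high on both long sides and on its -y end. Origin: centre of its underside.
- tray: Blue tray for empty tins, fixed: 170 mm (its x) by 230 mm (its y), rim 28 mm high, walls and floor 6 mm thick. Origin: centre of its underside. Two old empties already stand in its -y half; its +y half is free.
- empty: The empty ink tin: steel, no lid, open at the top (dark inside), white paper band, 58 mm across and 88 mm tall, about 70 g. It stands in one of the crate's cells at the start. Origin: centre of its underside; z is its axis.
- tin1: A lidded ink tin with a red band and lid: 58 mm across, 92 mm tall, about 260 g, the weight low down; if present, standing on the bench to the left of the crate at the start. Origin: centre of its underside; z is its axis.
- tin2: A lidded ink tin with a blue band and lid: 58 mm across, 92 mm tall, about 260 g, the weight low down; if present, standing on the bench to the left of the crate at the start. Origin: centre of its underside; z is its axis.
- tin3: A lidded ink tin with a yellow band and lid: 58 mm across, 92 mm tall, about 260 g, the weight low down; if present, standing on the bench to the left of the crate at the start. Origin: centre of its underside; z is its axis.
- tin4: A lidded ink tin with a black band and lid: 58 mm across, 92 mm tall, about 260 g, the weight low down; if present, standing on the bench to the left of the crate at the start. Origin: centre of its underside; z is its axis.
- tin5: A lidded ink tin with an orange band and lid: 58 mm across, 92 mm tall, about 260 g, the weight low down; if present, standing on the bench to the left of the crate at the start. Origin: centre of its underside; z is its axis.
- kept1: A lidded ink tin with a copper-coloured band and lid: 58 mm across, 92 mm tall, about 260 g, the weight low down; if present, already standing in a cell of the crate at the start. Origin: centre of its underside; z is its axis.
- kept2: A lidded ink tin with a grey band and lid: 58 mm across, 92 mm tall, about 260 g, the weight low down; if present, already standing in a cell of the crate at the start. Origin: centre of its underside; z is its axis.
- jar: Bystander: glass jar of copper powder with a brass lid, 58 mm across, 74 mm tall, standing among the tins. Origin: centre of its underside. To be left alone.
- old1: Bystander: old empty tin with a white paper band in the blue tray, 58 mm across, 88 mm tall. Origin: centre of its underside. To be left alone.
- old2: Bystander: like old1.
- knife: Bystander: ink knife, 240 mm long along its x, lying beyond the crate. Origin: at its middle, on the bench.
- wash: Bystander: amber bottle of press wash, 68 mm across, 190 mm tall, standing beyond the crate on the right. Origin: centre of its underside.
- stick: Bystander: steel composing stick, 260 mm (x) by 55 mm (y), 20 mm high, lying near the robot's left. Origin: centre of its underside.
- brayer: Bystander: hand roller lying beyond the tins on the left; the black roller is 40 mm thick and 100 mm long along y, the handle points to -x, 145 mm from the origin to its end. Origin: under the roller.
Mind the look-alikes: they are no part of the job. Leave any green or turquoise look-alike of the empty alone.

How it is judged:
By the outcome, as a careful person would: the job done as asked, in the order asked, and still so for the second after the job is handed in, with the robot touching nothing.
Of kept1, kept2 only 1 to 1 are there at a start; the rules pass over those that are not, and their reading is None.
Of tin1, tin2, tin3, tin4, tin5 only 3 to 5 are there at a start; the rules pass over those that are not, and their reading is None.
At some moment in a run one of tin1, tin2, tin3, tin4, tin5, bar may be knocked a few centimetres aside while the robot is not near it.
It also fails if it takes over 210 s, if anything falls off the work surface, if the arm or the gripper's body presses on something with over 40 N, if the wrist force passes 120 N, or if a joint passes its speed limit or range.

## Working session

There is one attempt and no reset: what is moved stays moved. The work goes in short steps, Python scripts to look and compute and a tool call to move; the robot and the scene stay as the last step left them, time stands still between calls to the robot, and variables do not carry over. Pictures are saved under pics/ and viewed, at most 14 in all, crops included, and the job is handed in when it is done.

Besides the shell and the picture viewer there is one more tool, called after "Request:" by a JSON object that holds its "fn" and its "kwargs". apply_moves: Moves the arm, as the interface text tells. Its arguments: {"type":"object","properties":{"delta_pos":{"type":"array"},"dr":{"type":"array"},"jaw":{"type":"array"},"force":{"type":"number"}},"required":["delta_pos","dr","jaw"]}

```bash
mkdir -p pics && ls && cat > h.py <<'E'
import numpy as np, cv2
from cell import telemetry, eyes, job
def snap(n,f):
    im=eyes.read_camera(n); cv2.imwrite('pics/'+f,im[:,:,::-1]); return im
def cam(n,st=None):
    m=eyes.camera_model(n); f=240/np.tan(np.radians(m['vertical_fov'])/2)
    if 'rvec' in m:
        R=cv2.Rodrigues(np.array(m['rvec'],float))[0]; t=np.array(m['tvec'],float).ravel()
    else:
        from scipy.spatial.transform import Rotation as Ro
        st=st or telemetry.observe(); H=np.array(m['hand_eye'])
        T=np.eye(4); T[:3,:3]=Ro.from_euler('xyz',st['tool_rot']).as_matrix(); T[:3,3]=st['tool_pos']
        W=np.linalg.inv(T@H); R=W[:3,:3]; t=W[:3,3]
    return f,m['cx'],m['cy'],m['k1'],R,t
def proj(c,P):
    f,cx,cy,k,R,t=c; q=np.atleast_2d(P)@R.T+t; s=q[:,:2]/q[:,2:]; r2=(s**2).sum(1,keepdims=True)
    return s*(1+k*r2)*f+[cx,cy]
def back(c,uv,z):
    f,cx,cy,k,R,t=c; d=(np.atleast_2d(uv)-[cx,cy])/f; s=d.copy()
    for _ in range(20): s=d/(1+k*(s**2).sum(1,keepdims=True))
    r=np.c_[s,np.ones(len(s))]@R; o=-R.T@t; return o+r*((z-o[2])/r[:,2])[:,None]
E
python3 - <<'E'
from h import *
s=telemetry.observe(); print({k:np.round(v,3) for k,v in s.items()})
for n in ('scene','side','wrist'):
    snap(n,f'{n}0.png'); c=cam(n,s); print(n,np.round(-c[4].T@c[5],3),c[0],c[3])
E
```

```text
pics
{'time': np.float64(0.0), 'qpos': array([ 1.137,  0.343,  1.525, -0.   ,  1.275, -0.146]), 'qvel': array([-0.001, -0.001, -0.001, -0.001,  0.001,  0.002]), 'joint_efforts': array([-2.0000e-03, -4.3125e+01, -2.4422e+01,  7.1000e-02,  5.6000e-02,
       -0.0000e+00]), 'tool_pos': array([0.149, 0.503, 0.226]), 'tool_rot': array([-3.14 , -0.   ,  2.854]), 'contact_force': array([-0.328,  1.225, -0.084]), 'torque': array([-0.012, -0.014,  0.022]), 'grip_force': np.float64(0.0), 'opening': np.float64(0.092)}
scene [ 1.276 -0.098  0.708] 447.06386314619516 0.03436013383285422
side [ 0.074 -0.916  0.671] 514.3807311881401 -0.03180608813106202
wrist [0.071 0.526 0.384] 409.18179916306525 -0.0008472198679586127
```

View pics/scene0.png

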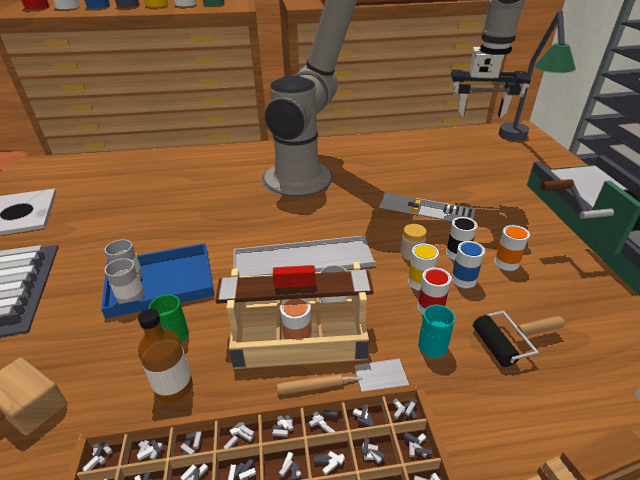

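View pics/side0.png

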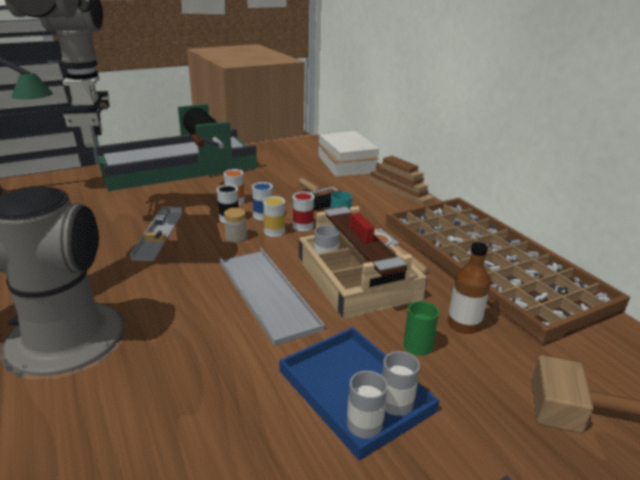

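View pics/wrist0.png

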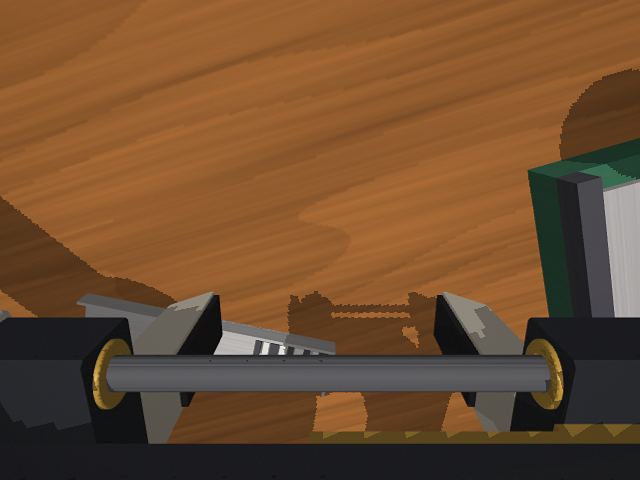

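The scene view shows five bench tins: orange (513,247), black (462,238), blue (467,263), yellow (423,266) and red (434,290). The jar is at (414,240). The crate has a copper kept tin at (295,318) and the empty at (333,285) under the bar, whose grip is at (295,277). 

Look-alikes for the empty are turquoise (436,330), green (165,320) and the old empties (120,255) and (125,280). I choose the one in the crate cell with the white band. Now close crops.

```bash
python3 - <<'E'
import cv2
im=cv2.imread('pics/scene0.png')
cv2.imwrite('pics/c1.png',cv2.resize(im[230:380,205:405],(800,600),interpolation=cv2.INTER_CUBIC))
cv2.imwrite('pics/c2.png',cv2.resize(im[205:355,380:580],(800,600),interpolation=cv2.INTER_CUBIC))
E
```

```text
(no output)
```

View pics/c1.png

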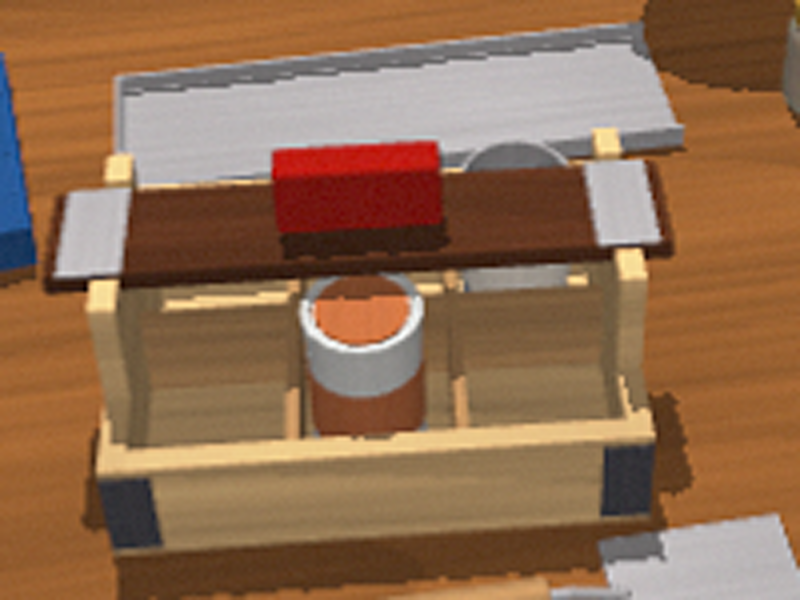

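View pics/c2.png

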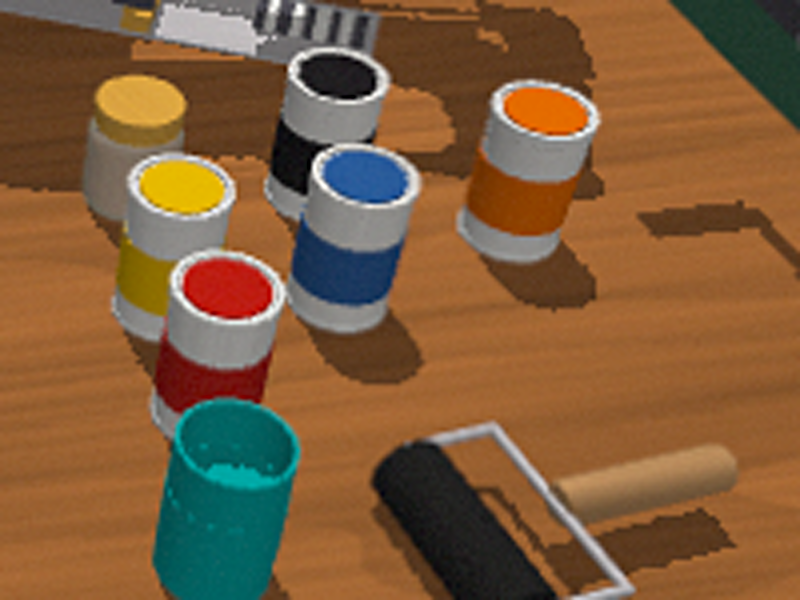

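The crops confirm the choice: the empty is grey and open, behind the bar in the robot-side +y cell, and the copper kept tin is in the far middle cell. Now fit the poses.

```bash
cat > m.py <<'E'
from h import *
from scipy.optimize import least_squares
c=cam('scene')
g=lambda U,o:(np.array(U,float)+.5)/4-.5+o
A=np.array([205,230]);B=np.array([380,205])
t={'black':(337,75),'blue':(364,180),'yellow':(181,189),'red':(227,290),'orange':(545,112)}
for k,v in t.items(): print(k,np.round(back(c,g(v,B),.092)[0],4), np.hypot(*back(c,g(v,B),.092)[0,:2]).round(3))
print('jar',back(c,g((140,103),B),.074)[0].round(4)); print('turq',back(c,g((237,445),B),.088)[0].round(4))
def fit(name,P,U,x0,o=A):
    P=np.array(P)/1000.;U=g(U,o)
    def f(p):
        s,k=np.sin(p[2]),np.cos(p[2]); W=np.c_[p[0]+k*P[:,0]-s*P[:,1],p[1]+s*P[:,0]+k*P[:,1],P[:,2]]
        return (proj(c,W)-U).ravel()
    r=least_squares(f,x0,loss='soft_l1'); print(name,r.x.round(4),np.round(r.fun.reshape(-1,2),1).tolist())
fit('crate',[(99,-129,60),(99,129,60),(99,-129,0),(99,129,0),(55,-129,120),(55,129,120),(-55,-129,120),(-55,129,120)],
 [(98,475),(655,437),(113,552),(650,517),(90,285),(645,252),(107,157),(620,130)],[.6,-.1,0])
h=106
fit('bar',[(-30,-150,h+12),(-30,150,h+12),(30,-150,h+12),(30,150,h+12),(-11,-40,h+50),(-11,40,h+50),(11,-40,h+12),(11,40,h+12)],
 [(60,195),(655,163),(45,282),(672,245),(273,152),(438,143),(281,230),(441,222)],[.6,-.1,0])
fit('galley',[(-55,-170,14),(-55,170,14),(55,170,14)],[(118,77),(640,25),(683,128)],[.45,-.1,0])
T=np.array([0,0])
g=lambda U,o:np.array(U,float)
fit('tray',[(-85,-115,28),(-85,115,28),(85,115,28),(85,-115,28),(85,-115,0),(85,115,0)],[(110,262),(208,246),(214,289),(104,305),(105,314),(214,298)],[.55,-.4,0])
c2=cam('side')
for nm,uv in (('old a',(401,364)),('old b',(368,383))): print(nm,back(c2,uv,.088)[0].round(3))
for nm,uv in (('old a',(119,248)),('old b',(124,268)),('empty',(205+516/4,230+168/4)),('green',(165,304)),('wash',(150,317))): print(nm,back(c,uv,{'empty':.096,'wash':.19}.get(nm,.094))[0].round(3))
E
python3 m.py
```

```text
black [0.4543 0.3583 0.092 ] 0.579
blue [0.553  0.3334 0.092 ] 0.646
yellow [0.5444 0.2316 0.092 ] 0.592
red [0.6284 0.2278 0.092 ] 0.668
orange [0.5095 0.4609 0.092 ] 0.687
jar [0.4389 0.244  0.074 ]
turq [0.7296 0.1969 0.088 ]
crate [ 0.6305 -0.0602 -0.0782] [[-0.1, -0.9], [-0.0, -0.4], [0.5, 0.2], [-0.3, 0.0], [-0.4, 6.3], [0.6, 6.3], [0.7, -0.7], [-1.0, -0.8]]
bar [ 0.6317 -0.0638 -0.0794] [[-1.1, -0.1], [0.6, -0.3], [-1.0, -0.5], [1.1, -0.4], [-0.2, -0.8], [0.5, -0.8], [-0.8, 2.2], [0.8, 1.8]]
galley [ 0.416  -0.027   0.0062] [[-0.7, -0.0], [0.5, -0.5], [0.1, 0.3]]
tray [ 0.445  -0.3624  0.0994] [[0.4, -3.3], [0.8, -2.4], [-1.2, -0.4], [-2.9, 3.1], [0.2, 3.3], [0.8, -0.3]]
old a [ 0.494 -0.422  0.088]
old b [ 0.423 -0.435  0.088]
old a [ 0.423 -0.437  0.094]
old b [ 0.497 -0.413  0.094]
empty [0.583 0.022 0.096]
green [ 0.621 -0.315  0.094]
wash [ 0.749 -0.3    0.19 ]
```

Everything is consistent: the crate is at (0.6305, -0.060) with yaw -0.078, the bar agrees with it, and the tins are in reach. The plan is to use tool yaw ≈ 1.493, closing along crate x. First move: over the bar grip.

Request:
{"fn": "apply_moves", "kwargs": {"delta_pos": [[0.4, -0.47, 0], [0.4, -0.47, 0], [0.4, -0.47, 0], [0.4, -0.47, 0], [0.4, -0.47, 0], [0.4, -0.47, 0], [0.4, -0.47, 0], [0.4, -0.47, 0]], "dr": [[0, 0, -0.907], [0, 0, -0.907], [0, 0, -0.907], [0, 0, -0.907], [0, 0, -0.907], [0, 0, -0.907], [0, 0, -0.907], [0, 0, -0.907]], "jaw": [0.7, 0.7, 0.7, 0.7, 0.7, 0.7, 0.7, 0.7], "force": 30}}

```text
time: 0.82
tool_pos: [0.3102, 0.314, 0.2266]
tool_rot: [-3.141, -0.0, 2.396]
contact_force: [0.4, -0.8, -0.9]
opening: 0.064
grip_force: 0.0
```

Request:
{"fn": "apply_moves", "kwargs": {"delta_pos": [[0.4, -0.47, 0], [0.4, -0.47, 0], [0.4, -0.47, 0], [0.4, -0.47, 0], [0.4, -0.47, 0], [0.4, -0.47, 0], [0.4, -0.47, 0], [0.4, -0.47, 0]], "dr": [[0, 0, -0.907], [0, 0, -0.907], [0, 0, -0.907], [0, 0, -0.907], [0, 0, -0.907], [0, 0, -0.907], [0, 0, -0.907], [0, 0, -0.907]], "jaw": [0.7, 0.7, 0.7, 0.7, 0.7, 0.7, 0.7, 0.7]}}

```text
time: 1.48
tool_pos: [0.4694, 0.1273, 0.2261]
tool_rot: [-3.141, -0.001, 1.945]
contact_force: [-1.0, 0.8, 0.7]
opening: 0.0642
grip_force: 0.0
```

Request:
{"fn": "apply_moves", "kwargs": {"delta_pos": [[0.4, -0.47, 0], [0.4, -0.47, 0], [0.4, -0.47, 0], [0.4, -0.47, 0], [0.4, -0.47, 0], [0.4, -0.47, 0], [0.4, -0.47, 0], [0.4, -0.47, 0]], "dr": [[0, 0, -0.907], [0, 0, -0.907], [0, 0, -0.907], [0, 0, -0.907], [0, 0, -0.907], [0, 0, -0.907], [0, 0, -0.907], [0, 0, -0.907]], "jaw": [0.7, 0.7, 0.7, 0.7, 0.7, 0.7, 0.7, 0.7]}}

```text
time: 2.15
tool_pos: [0.6292, -0.0593, 0.2254]
tool_rot: [-3.14, -0.001, 1.494]
contact_force: [-0.7, 1.1, 0.0]
opening: 0.0646
grip_force: 0.0
```

```bash
python3 - <<'E'
from h import *
s=telemetry.observe(); snap('wrist','w1.png'); c=cam('wrist',s)
for P in ((.632,-.064,.156),(.6305,-.0602,.106)): print(proj(c,P).round(0))
ca=[(99,129,60),(-99,129,60),(55,129,120),(-55,129,120),(35,117,120),(-35,117,120)]
k,q=np.cos(-.0782),np.sin(-.0782)
for a,b,z in ca: print((a,b,z),proj(c,(.6305+(k*a-q*b)/1000,-.0602+(q*a+k*b)/1000,z/1000)).round(0))
E
```

```text
[[331. 265.]]
[[328. 236.]]
(99, 129, 60) [[466.  45.]]
(-99, 129, 60) [[191.  46.]]
(55, 129, 120) [[423.  29.]]
(-55, 129, 120) [[233.  29.]]
(35, 117, 120) [[388.  52.]]
(-35, 117, 120) [[269.  52.]]
```

View pics/w1.png

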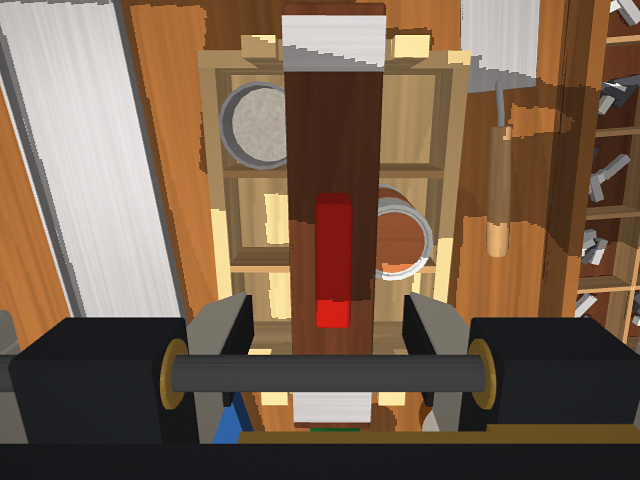

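The wrist view shows the red grip at (334,262), about 2 mm from its prediction, with the crate around it and the empty and copper tin as expected. Descend and grip.

Request:
{"fn": "apply_moves", "kwargs": {"delta_pos": [[0.01, -0.015, -0.08], [0.01, -0.015, -0.16], [0.01, -0.015, -0.21], [0.01, -0.015, -0.248], [0.01, -0.015, -0.248], [0.01, -0.015, -0.248]], "dr": [[0, 0, 0], [0, 0, 0], [0, 0, 0], [0, 0, 0], [0, 0, 0], [0, 0, 0]], "jaw": [0.7, 0.7, 0.7, 0.7, 0.7, 0.7], "force": 30}}

```text
time: 2.7
tool_pos: [0.6322, -0.0641, 0.1278]
tool_rot: [-3.14, -0.001, 1.496]
contact_force: [-0.2, -0.3, 1.0]
opening: 0.0643
grip_force: 0.0
```

Request:
{"fn": "apply_moves", "kwargs": {"delta_pos": [[0, 0, 0], [0, 0, 0], [0, 0, 0], [0, 0, 0], [0, 0, 0], [0, 0, 0], [0, 0, 0], [0, 0, 0]], "dr": [[0, 0, 0], [0, 0, 0], [0, 0, 0], [0, 0, 0], [0, 0, 0], [0, 0, 0], [0, 0, 0], [0, 0, 0]], "jaw": [0.1, 0.1, 0.1, 0.1, 0.1, 0.1, 0.1, 0.1], "force": 30}}

```text
time: 3.37
tool_pos: [0.6329, -0.0667, 0.1276]
tool_rot: [-3.141, 0.0, 1.493]
contact_force: [-1.0, -0.1, 2.0]
opening: 0.0217
grip_force: 30.0
```

```bash
python3 - <<'E'
from h import *
s=dict(tool_pos=[.6292,-.0593,.2254],tool_rot=[-3.14,-.001,1.494]); c=cam('wrist',s)
print(back(c,[(120,2),(186,318),(8,45),(75,310)],.014).round(3))
p=np.array([(-55,-170),(-55,170),(55,170),(55,-170)])/1000; k,q=np.cos(.006),np.sin(.006)
W=np.c_[.416+k*p[:,0]-q*p[:,1],-.027+q*p[:,0]+k*p[:,1],p[:,0]*0+.014]
print(W.round(3),proj(c,W).round(0), proj(cam('scene'),W).round(0))
im=eyes.read_camera('side'); cv2.imwrite('pics/s2.png',cv2.resize(im[225:355,200:373],(692,520),interpolation=cv2.INTER_CUBIC)[:,:,::-1])
E
```

```text
[[ 0.478  0.12   0.014]
 [ 0.479 -0.162  0.014]
 [ 0.378  0.096  0.014]
 [ 0.37  -0.145  0.014]]
[[ 0.362 -0.197  0.014]
 [ 0.36   0.143  0.014]
 [ 0.47   0.143  0.014]
 [ 0.472 -0.197  0.014]] [[ 81. 356.]
 [-33. -18.]
 [103. -31.]
 [185. 348.]] [[233. 249.]
 [365. 235.]
 [375. 262.]
 [233. 278.]]
```

View pics/s2.png

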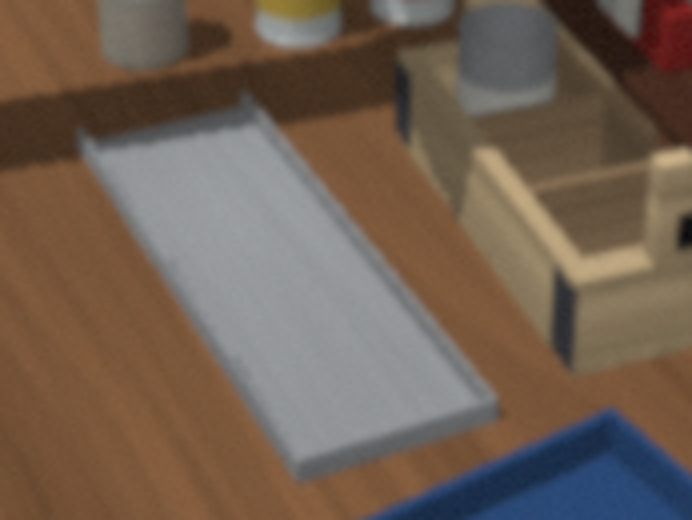

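```bash
python3 - <<'E'
from h import *
c=cam('side'); g=lambda U:(np.array(U,float)+.5)/4-.5+[200,225]
print('galley',back(c,g([(80,132),(247,95),(497,400),(298,463)]),.014).round(4))
print('crate -x+y, -x-y tops',back(c,g([(402,62),(574,275)]),.060).round(4))
k,q=np.cos(-.0782),np.sin(-.0782)
for a,b in((-99,129),(-99,-129)): print(.6305+(k*a-q*b)/1000,-.0602+(q*a+k*b)/1000)
print('old',back(c,[(401,364),(368,383)],.088).round(3),'tray +y corners',back(c,g([(608,412)]),.028))
E
```

```text
galley [[ 0.3621  0.1404  0.014 ]
 [ 0.471   0.1397  0.014 ]
 [ 0.4728 -0.197   0.014 ]
 [ 0.3635 -0.1986  0.014 ]]
crate -x+y, -x-y tops [[ 0.5428  0.0637  0.06  ]
 [ 0.5276 -0.1745  0.06  ]]
0.5418800717425184 0.0761396799014829
0.5217250285620413 -0.18107185606530282
old [[ 0.494 -0.422  0.088]
 [ 0.423 -0.435  0.088]] tray +y corners [[ 0.50928535 -0.24393091  0.028     ]]
```

Request:
{"fn": "apply_moves", "kwargs": {"delta_pos": [[0, 0, 0.03], [0, 0, 0.08], [0, 0, 0.15], [0, 0, 0.225], [0, 0, 0.225]], "dr": [[0, 0, 0], [0, 0, 0], [0, 0, 0], [0, 0, 0], [0, 0, 0]], "jaw": [0.1, 0.1, 0.1, 0.1, 0.1]}}

```text
time: 3.83
tool_pos: [0.6355, -0.0671, 0.2238]
tool_rot: [3.131, 0.001, 1.493]
contact_force: [1.6, 0.3, -0.5]
opening: 0.0219
grip_force: 30.0
```

Request:
{"fn": "apply_moves", "kwargs": {"delta_pos": [[-0.08, 0.015, 0], [-0.16, 0.03, 0], [-0.25, 0.045, 0], [-0.34, 0.06, 0], [-0.43, 0.075, 0], [-0.5, 0.085, 0], [-0.54, 0.092, 0], [-0.54, 0.092, 0]], "dr": [[0, 0, 0.02], [0, 0, 0.05], [0, 0, 0.08], [0, 0, 0.11], [0, 0, 0.14], [0, 0, 0.16], [0, 0, 0.16], [0, 0, 0.16]], "jaw": [0.1, 0.1, 0.1, 0.1, 0.1, 0.1, 0.1, 0.1]}}

```text
time: 4.5
tool_pos: [0.4134, -0.0289, 0.217]
tool_rot: [-3.139, -0.001, 1.573]
contact_force: [0.6, -0.5, -1.7]
opening: 0.0216
grip_force: 30.0
```

Request:
{"fn": "apply_moves", "kwargs": {"delta_pos": [[0, 0, -0.08], [0, 0, -0.16], [0, 0, -0.25], [0, 0, -0.34], [0, 0, -0.4], [0, 0, -0.44], [0, 0, -0.46], [0, 0, -0.47]], "dr": [[0, 0, 0], [0, 0, 0], [0, 0, 0], [0, 0, 0], [0, 0, 0], [0, 0, 0], [0, 0, 0], [0, 0, 0]], "jaw": [0.1, 0.1, 0.1, 0.1, 0.1, 0.1, 0.1, 0.1]}}

```text
time: 5.17
tool_pos: [0.4168, -0.0297, 0.0282]
tool_rot: [-3.14, -0.001, 1.573]
contact_force: [0.1, 0.6, -2.8]
opening: 0.0216
grip_force: 30.0
```

Request:
{"fn": "apply_moves", "kwargs": {"delta_pos": [[0, 0, -0.005], [0, 0, -0.01], [0, 0, -0.01], [0, 0, -0.01]], "dr": [[0, 0, 0], [0, 0, 0], [0, 0, 0], [0, 0, 0]], "jaw": [0.1, 0.1, 0.1, 0.1]}}

```text
time: 5.5
tool_pos: [0.4176, -0.0299, 0.0263]
tool_rot: [3.14, 0.0, 1.573]
contact_force: [0.7, 0.2, -2.7]
opening: 0.022
grip_force: 30.0
```

Request:
{"fn": "apply_moves", "kwargs": {"delta_pos": [[0, 0, -0.003], [0, 0, -0.006], [0, 0, -0.006], [0, 0, -0.006]], "dr": [[0, 0, 0], [0, 0, 0], [0, 0, 0], [0, 0, 0]], "jaw": [0.1, 0.1, 0.1, 0.1]}}

```text
time: 5.83
tool_pos: [0.4177, -0.0299, 0.0245]
tool_rot: [3.139, 0.001, 1.573]
contact_force: [-3.5, 0.5, 13.4]
opening: 0.0219
grip_force: 30.0
```

Request:
{"fn": "apply_moves", "kwargs": {"delta_pos": [[0, 0, 0], [0, 0, 0], [0, 0, 0], [0, 0, 0.03], [0, 0, 0.1], [0, 0, 0.2], [0, 0, 0.3], [0, 0, 0.4]], "dr": [[0, 0, 0], [0, 0, 0], [0, 0, 0], [0, 0, 0], [0, 0, 0], [0, 0, 0], [0, 0, 0], [0, 0, 0]], "jaw": [0.5, 0.5, 0.6, 0.6, 0.7, 0.8, 0.8, 0.8]}}

```text
time: 6.5
tool_pos: [0.4164, -0.0296, 0.1848]
tool_rot: [-3.141, -0.0, 1.573]
contact_force: [2.7, -0.1, -0.4]
opening: 0.0704
grip_force: 0.0
```

```bash
cat > tins.py <<'E'
from h import *
def locate(im=None):
    c=cam('scene'); im=eyes.read_camera('scene') if im is None else im
    h=cv2.cvtColor(im,cv2.COLOR_RGB2HSV).astype(int); H,S,V=h[...,0],h[...,1],h[...,2]
    return h
E
python3 - <<'E'
from h import *
s=telemetry.observe(); print(np.round(s['tool_pos'],4))
im=snap('scene','s3.png')
cv2.imwrite('pics/c3.png',cv2.resize(im[215:365,205:405],(800,600),interpolation=cv2.INTER_CUBIC)[:,:,::-1])
E
```

```text
[ 0.4164 -0.0296  0.1848]
```

View pics/c3.png

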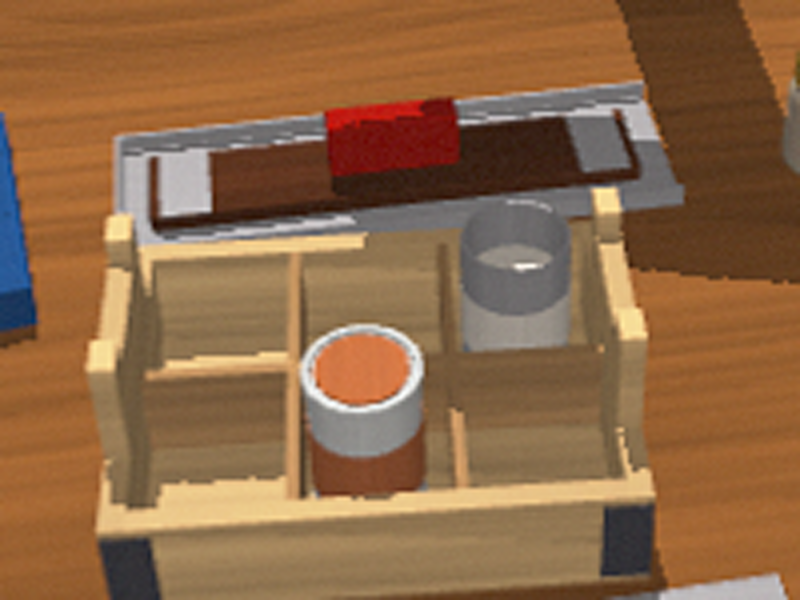

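The bar lies flat within the galley rims. The empty's rim is centred at about crop (516,235) and the kept tin's lid at (362,366).

```bash
cat > tins.py <<'E'
from h import *
HUE={'red':(0,3,150,110),'orange':(10,15,200,140),'yellow':(22,28,150,110),'blue':(104,116,120,70)}
def locate(exp,im=None):
    """refine lid centres near expected xy; exp: name->(x,y). lids on bench z=.092"""
    c=cam('scene'); im=eyes.read_camera('scene') if im is None else im
    h=cv2.cvtColor(im,cv2.COLOR_RGB2HSV).astype(int); H,S,V=h[...,0],h[...,1],h[...,2]; out={}
    for n,p in exp.items():
        if n=='black': m=(V<60)
        else:
            a,b,s,v=HUE[n]; m=((H>=a)&(H<=b)|((n=='red')&(H>=177)))&(S>=s)&(V>=v)
        # score a projected lid disk (r=21 mm) over candidate centres
        best=(-9,None)
        u0=proj(c,(*p,.092))[0]
        t=np.linspace(0,2*np.pi,24,endpoint=False)
        for r in (12,4,1.2):
            c0=p if best[1] is None else best[1]; b0=(-9,None)
            for dx in np.linspace(-4,4,9)*r/1.5:
                for dy in np.linspace(-4,4,9)*r/1.5:
                    q=np.array(c0)+np.array([dx,dy])/1000
                    def ring(R): 
                        uv=np.rint(proj(c,np.c_[q[0]+R*np.cos(t),q[1]+R*np.sin(t),t*0+.092])).astype(int)
                        ok=(uv[:,0]>=0)&(uv[:,0]<640)&(uv[:,1]>=0)&(uv[:,1]<480); uv=uv[ok]
                        return m[uv[:,1],uv[:,0]].mean() if len(uv) else 0
                    sc=ring(.006)+ring(.012)+ring(.017)-ring(.026)-.5*ring(.024)-.02*np.hypot(dx,dy)/12
                    if sc>b0[0]: b0=(sc,q)
            best=b0
        out[n]=(best[1].round(4),round(best[0],2))
    return out
EXP={'black':(.4543,.3583),'blue':(.553,.3334),'yellow':(.5444,.2316),'red':(.6284,.2278),'orange':(.5095,.4609)}
E
python3 - <<'E'
from tins import *
im=cv2.imread('pics/s3.png')[:,:,::-1].copy()
for k,v in locate(EXP,im).items(): print(k,v)
c=cam('scene'); g=lambda U:(np.array(U,float)+.5)/4-.5+[205,215]
print('empty',back(c,g((516,235)),.096).round(4),'kept',back(c,g((362,366)),.1).round(4))
print('post tops: -x-y,-x+y,+x-y,+x+y inner corners', back(c,g([(132,237),(620,210)]),.12).round(4))
from scipy.optimize import least_squares
P=np.array([(99,-129,60),(99,129,60),(55,-129,120),(55,129,120),(-55,-129,120),(-55,129,120)])/1000
U=g([(98,535),(655,497),(92,370),(648,337),(108,218),(618,190)])
def f(p):
    s,k=np.sin(p[2]),np.cos(p[2]);W=np.c_[p[0]+k*P[:,0]-s*P[:,1],p[1]+s*P[:,0]+k*P[:,1],P[:,2]];return (proj(c,W)-U).ravel()
r=least_squares(f,[.63,-.06,-.08]);print(r.x.round(4),r.fun.round(1))
p=r.x;s,k=np.sin(p[2]),np.cos(p[2])
for a in(-45,45):
    for b in(-80,0,80): print((a,b),np.round((p[0]+(k*a-s*b)/1000,p[1]+(s*a+k*b)/1000),4))
E
```

```text
black (array([0.4559, 0.3583]), np.float64(2.96))
blue (array([0.5503, 0.3361]), np.float64(2.96))
yellow (array([0.5425, 0.2316]), np.float64(2.94))
red (array([0.6276, 0.2286]), np.float64(2.98))
orange (array([0.5068, 0.4609]), np.float64(2.94))
empty [[0.5875 0.0203 0.096 ]] kept [[ 0.6731 -0.0682  0.1   ]]
post tops: -x-y,-x+y,+x-y,+x+y inner corners [[ 0.5851 -0.1734  0.12  ]
 [ 0.6041  0.0708  0.12  ]]
[ 0.6318 -0.06   -0.0758] [ 0.1 -0.3  0.4  0.  -0.8  0.6  0.2  0.4  0.5 -0.4 -0.3 -0.5]
(-45, -80) [ 0.5809 -0.1363]
(-45, 0) [ 0.5869 -0.0566]
(-45, 80) [0.593  0.0232]
(45, -80) [ 0.6706 -0.1432]
(45, 0) [ 0.6767 -0.0634]
(45, 80) [0.6827 0.0164]
```

Request:
{"fn": "apply_moves", "kwargs": {"delta_pos": [[0.08, 0.025, 0.04], [0.17, 0.05, 0.04], [0.26, 0.08, 0.04], [0.35, 0.105, 0.04], [0.41, 0.12, 0.0], [0.425, 0.125, 0], [0.425, 0.125, 0], [0.425, 0.125, 0]], "dr": [[0, 0, -0.04], [0, 0, -0.08], [0, 0, -0.12], [0, 0, -0.16], [0, 0, -0.16], [0, 0, -0.16], [0, 0, -0.16], [0, 0, -0.16]], "jaw": [0.85, 0.85, 0.85, 0.85, 0.85, 0.85, 0.85, 0.85], "force": 10}}

```text
time: 7.22
tool_pos: [0.5863, 0.0202, 0.1827]
tool_rot: [-3.14, 0.0, 1.494]
contact_force: [-0.5, -0.2, 0.6]
opening: 0.0781
grip_force: 0.0
```

```bash
python3 - <<'E'
from h import *
s=telemetry.observe(); im=snap('wrist','w2.png'); print(s['tool_pos'],s['tool_rot'])
c=cam('wrist',s); print(proj(c,[(.588,.0203,.096),(.617,.0203,.096),(.559,.0203,.096),(.588,.0493,.096)]).round(0))
E
```

```text
[0.58629774 0.02020182 0.1826811 ] [-3.14001140e+00  1.48619769e-04  1.49363116e+00]
[[329. 249.]
 [375. 245.]
 [283. 252.]
 [325. 204.]]
```

View pics/w2.png

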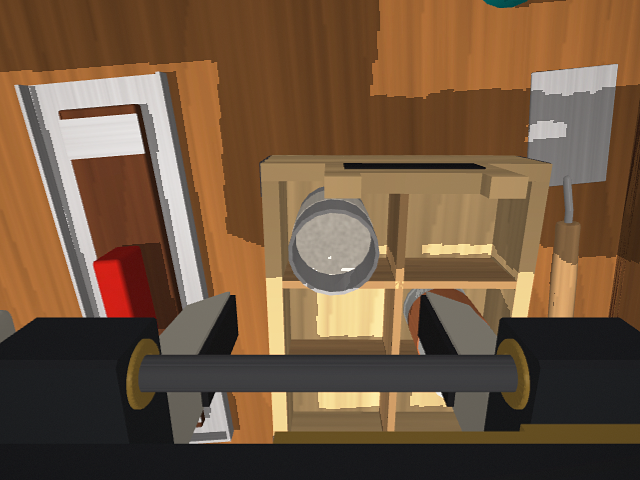

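The wrist view shows the empty's rim centred at (333,249), against a prediction of (329,249), so it lines up. Descend, grip and lift.

Request:
{"fn": "apply_moves", "kwargs": {"delta_pos": [[0.004, 0, -0.07], [0.004, 0, -0.14], [0.004, 0, -0.2], [0.004, 0, -0.25], [0.004, 0, -0.275], [0.004, 0, -0.29], [0.004, 0, -0.29], [0.004, 0, -0.29]], "dr": [[0, 0, 0], [0, 0, 0], [0, 0, 0], [0, 0, 0], [0, 0, 0], [0, 0, 0], [0, 0, 0], [0, 0, 0]], "jaw": [0.85, 0.85, 0.85, 0.85, 0.85, 0.85, 0.85, 0.85], "force": 10}}

```text
time: 7.93
tool_pos: [0.5891, 0.02, 0.0684]
tool_rot: [3.14, 0.0, 1.493]
contact_force: [-0.2, -0.7, -0.1]
opening: 0.0781
grip_force: 0.0
```

Request:
{"fn": "apply_moves", "kwargs": {"delta_pos": [[0, 0, 0], [0, 0, 0], [0, 0, 0], [0, 0, 0], [0, 0, 0], [0, 0, 0]], "dr": [[0, 0, 0], [0, 0, 0], [0, 0, 0], [0, 0, 0], [0, 0, 0], [0, 0, 0]], "jaw": [0.5, 0.5, 0.5, 0.5, 0.5, 0.5], "force": 10}}

```text
time: 8.43
tool_pos: [0.589, 0.0202, 0.0678]
tool_rot: [3.14, 0.0, 1.493]
contact_force: [-0.1, 0.2, 5.8]
opening: 0.0578
grip_force: 10.0
```

```bash
python3 - <<'E'
from h import *
im=snap('scene','s4.png')
c=cam('scene')
cv2.imwrite('pics/c4.png',cv2.resize(im[225:345,75:235],(800,600),interpolation=cv2.INTER_CUBIC)[:,:,::-1])
E
```

```text
(no output)
```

View pics/c4.png

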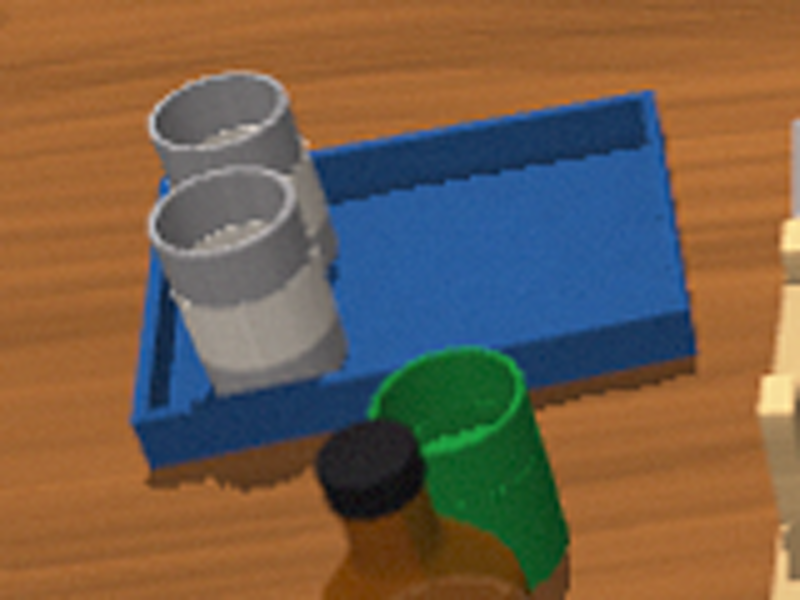

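```bash
python3 - <<'E'
from h import *
c=cam('scene'); g=lambda U:(np.array(U,float)+.5)/5-.5+[75,225]
a=back(c,g([(655,92),(692,312),(135,422),(165,180)]),.028); print(a.round(4))
ctr=(a[0]+a[2])/2; ey=(a[1]-a[2])/np.linalg.norm(a[1]-a[2]); ex=(a[1]-a[0])/np.linalg.norm(a[1]-a[0])
print(np.linalg.norm(a[1]-a[2]),np.linalg.norm(a[1]-a[0]),'ctr',ctr.round(4),'free',(ctr+.055*ey).round(4),ex.round(3))
print(back(c,g([(219,112),(225,212)]),.094).round(4)); print('green',back(c,g((450,400)),.09).round(3))
print(telemetry.observe()['tool_pos'])
E
```

```text
[[ 0.3451 -0.2645  0.028 ]
 [ 0.513  -0.2393  0.028 ]
 [ 0.5438 -0.4667  0.028 ]
 [ 0.3782 -0.4904  0.028 ]]
0.22953721927593307 0.16973414619894567 ctr [ 0.4445 -0.3656  0.028 ] free [ 0.4371 -0.3111  0.028 ] [0.989 0.148 0.   ]
[[ 0.4191 -0.4394  0.094 ]
 [ 0.4917 -0.4227  0.094 ]]
green [[ 0.618 -0.316  0.09 ]]
[0.58904696 0.02021347 0.06781231]
```

Request:
{"fn": "apply_moves", "kwargs": {"delta_pos": [[0, 0, 0.03], [0, 0, 0.08], [0, 0, 0.15], [0, 0, 0.24], [0, 0, 0.31], [0, 0, 0.35], [0, 0, 0.35]], "dr": [[0, 0, 0], [0, 0, 0], [0, 0, 0], [0, 0, 0], [0, 0, 0], [0, 0, 0], [0, 0, 0]], "jaw": [0.5, 0.5, 0.5, 0.5, 0.5, 0.5, 0.5]}}

```text
time: 9.07
tool_pos: [0.5903, 0.0201, 0.2111]
tool_rot: [3.134, 0.0, 1.493]
contact_force: [-0.9, -0.1, -0.3]
opening: 0.0579
grip_force: 10.0
```

Request:
{"fn": "apply_moves", "kwargs": {"delta_pos": [[-0.02, -0.04, 0], [-0.05, -0.11, 0], [-0.09, -0.19, 0], [-0.13, -0.27, 0], [-0.17, -0.36, 0], [-0.21, -0.45, 0], [-0.25, -0.54, 0], [-0.29, -0.63, 0]], "dr": [[0, 0, 0], [0, 0, 0], [0, 0, 0], [0, 0, 0], [0, 0, 0], [0, 0, 0], [0, 0, 0], [0, 0, 0]], "jaw": [0.5, 0.5, 0.5, 0.5, 0.5, 0.5, 0.5, 0.5]}}

```text
time: 9.73
tool_pos: [0.4709, -0.2327, 0.2054]
tool_rot: [-3.139, -0.001, 1.494]
contact_force: [0.8, 0.1, -1.1]
opening: 0.0582
grip_force: 10.0
```

Request:
{"fn": "apply_moves", "kwargs": {"delta_pos": [[-0.04, -0.09, 0], [-0.07, -0.15, 0], [-0.09, -0.19, -0.04], [-0.09, -0.198, -0.11], [-0.09, -0.198, -0.18], [-0.09, -0.198, -0.25], [-0.09, -0.198, -0.31], [-0.09, -0.198, -0.34]], "dr": [[0, 0, 0], [0, 0, 0], [0, 0, 0], [0, 0, 0], [0, 0, 0], [0, 0, 0], [0, 0, 0], [0, 0, 0]], "jaw": [0.5, 0.5, 0.5, 0.5, 0.5, 0.5, 0.5, 0.5]}}

```text
time: 10.4
tool_pos: [0.4343, -0.309, 0.0665]
tool_rot: [-3.136, -0.005, 1.493]
contact_force: [0.6, -1.1, -0.3]
opening: 0.058
grip_force: 10.0
```

Request:
{"fn": "apply_moves", "kwargs": {"delta_pos": [[0, 0, -0.003], [0, 0, -0.008], [0, 0, -0.012], [0, 0, -0.015], [0, 0, -0.016], [0, 0, -0.016]], "dr": [[0, 0, 0], [0, 0, 0], [0, 0, 0], [0, 0, 0], [0, 0, 0], [0, 0, 0]], "jaw": [0.5, 0.5, 0.5, 0.5, 0.5, 0.5]}}

```text
time: 10.9
tool_pos: [0.4368, -0.3111, 0.0653]
tool_rot: [3.141, 0.001, 1.493]
contact_force: [-0.1, 0.0, -0.4]
opening: 0.0576
grip_force: 10.0
```

Request:
{"fn": "apply_moves", "kwargs": {"delta_pos": [[0, 0, -0.002], [0, 0, -0.004], [0, 0, -0.005], [0, 0, -0.005]], "dr": [[0, 0, 0], [0, 0, 0], [0, 0, 0], [0, 0, 0]], "jaw": [0.5, 0.5, 0.5, 0.5]}}

```text
time: 11.23
tool_pos: [0.4373, -0.3117, 0.0645]
tool_rot: [3.139, 0.002, 1.493]
contact_force: [-1.7, 0.5, 9.7]
opening: 0.058
grip_force: 10.0
```

Request:
{"fn": "apply_moves", "kwargs": {"delta_pos": [[0, 0, 0], [0, 0, 0], [0, 0, 0], [0, 0, 0.05], [0, 0, 0.14], [0, 0, 0.23], [0, 0, 0.32], [0, 0, 0.365]], "dr": [[0, 0, 0], [0, 0, 0], [0, 0, 0], [0, 0, 0], [0, 0, 0], [0, 0, 0], [0, 0, 0], [0, 0, 0]], "jaw": [0.8, 0.8, 0.8, 0.8, 0.8, 0.8, 0.8, 0.8]}}

```text
time: 11.9
tool_pos: [0.4376, -0.3119, 0.213]
tool_rot: [3.137, 0.004, 1.493]
contact_force: [-0.1, -0.1, 0.1]
opening: 0.0734
grip_force: 0.0
```

Request:
{"fn": "apply_moves", "kwargs": {"delta_pos": [[0.03, 0.09, 0], [0.06, 0.18, 0], [0.1, 0.28, 0], [0.13, 0.37, 0], [0.16, 0.46, 0], [0.19, 0.55, 0], [0.22, 0.64, 0], [0.24, 0.675, 0]], "dr": [[0, 0, 0.1], [0, 0, 0.2], [0, 0, 0.3], [0, 0, 0.4], [0, 0, 0.5], [0, 0, 0.6], [0, 0, 0.7], [0, 0, 0.75]], "jaw": [0.8, 0.8, 0.8, 0.8, 0.8, 0.8, 0.8, 0.8]}}

```text
time: 12.57
tool_pos: [0.5329, -0.0366, 0.2086]
tool_rot: [3.141, -0.002, 1.874]
contact_force: [-0.4, 0.1, -0.4]
opening: 0.0733
grip_force: 0.0
```

```bash
python3 - <<'E'
from tins import *
im=snap('scene','s5.png')
for k,v in locate(EXP,im).items(): print(k,v)
cv2.imwrite('pics/c5.png',im[200:480:,75:635][:, :, ::-1])
E
```

```text
black (array([0.4559, 0.3583]), np.float64(2.96))
blue (array([0.5503, 0.3361]), np.float64(2.96))
yellow (array([0.5433, 0.2316]), np.float64(2.96))
red (array([0.6273, 0.2286]), np.float64(2.98))
orange (array([0.5068, 0.4609]), np.float64(2.94))
```

View pics/c5.png

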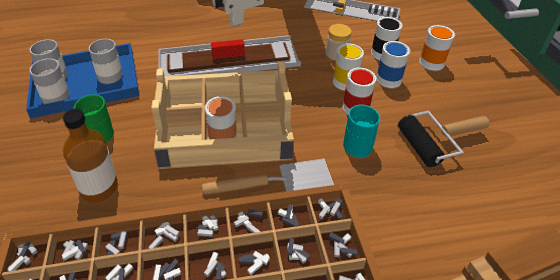

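The picture shows the empty upright in the tray's free half at crop (105,62), the bar on the galley, and all five tins where they were. Next: red tin.

Request:
{"fn": "apply_moves", "kwargs": {"delta_pos": [[0.03, 0.09, 0], [0.06, 0.18, 0], [0.1, 0.28, 0], [0.13, 0.37, 0], [0.16, 0.46, 0], [0.19, 0.55, 0], [0.22, 0.64, 0], [0.238, 0.673, 0]], "dr": [[0, 0, 0.1], [0, 0, 0.2], [0, 0, 0.3], [0, 0, 0.4], [0, 0, 0.5], [0, 0, 0.6], [0, 0, 0.7], [0, 0, 0.75]], "jaw": [0.85, 0.85, 0.85, 0.85, 0.85, 0.85, 0.85, 0.85]}}

```text
time: 13.28
tool_pos: [0.6279, 0.2326, 0.2079]
tool_rot: [3.141, -0.001, 2.249]
contact_force: [0.2, 0.0, 0.2]
opening: 0.078
grip_force: 0.0
```

Request:
{"fn": "apply_moves", "kwargs": {"delta_pos": [[0, 0, 0], [0, 0, 0], [0, 0, 0]], "dr": [[0, 0, 0], [0, 0, 0], [0, 0, 0]], "jaw": [0.85, 0.85, 0.85]}}

```text
time: 13.53
tool_pos: [0.6275, 0.2269, 0.2083]
tool_rot: [-3.14, 0.0, 2.242]
contact_force: [0.0, 0.1, 0.7]
opening: 0.078
grip_force: 0.0
```

```bash
python3 - <<'E'
from h import *
s=telemetry.observe(); im=eyes.read_camera('wrist'); cv2.imwrite('pics/w3.png',im[:,:,::-1]); c=cam('wrist',s)
print(proj(c,[(.628,.228,.092)]),s['tool_pos'])
h=cv2.cvtColor(im,cv2.COLOR_RGB2HSV).astype(int)
m=(((h[...,0]<4)|(h[...,0]>176))&(h[...,1]>170)&(h[...,2]>90)).astype(np.uint8)
n,l,st,ce=cv2.connectedComponentsWithStats(m)
for i in range(1,n):
    if st[i,4]>400: print(st[i],ce[i].round(1),back(c,ce[i],.092).round(4))
E
```

```text
[[329.02243904 233.91600918]] [0.62752183 0.22688109 0.2083326 ]
[295 182  67  30 498] [328.5 190.6] [[0.6087 0.2517 0.092 ]]
[ 297  206   64   62 3149] [328.3 236.6] [[0.6288 0.2261 0.092 ]]
```

Request:
{"fn": "apply_moves", "kwargs": {"delta_pos": [[0, 0, -0.07], [0, 0, -0.15], [0, 0, -0.23], [0, 0, -0.3], [0, 0, -0.35], [0, 0, -0.375], [0, 0, -0.375], [0, 0, -0.375]], "dr": [[0, 0, 0], [0, 0, 0], [0, 0, 0], [0, 0, 0], [0, 0, 0], [0, 0, 0], [0, 0, 0], [0, 0, 0]], "jaw": [0.85, 0.85, 0.85, 0.85, 0.85, 0.85, 0.85, 0.85]}}

```text
time: 14.25
tool_pos: [0.6283, 0.2274, 0.0596]
tool_rot: [3.141, 0.0, 2.242]
contact_force: [0.3, 0.4, 1.0]
opening: 0.0781
grip_force: 0.0
```

Request:
{"fn": "apply_moves", "kwargs": {"delta_pos": [[0, 0, 0], [0, 0, 0], [0, 0, 0], [0, 0, 0], [0, 0, 0], [0, 0, 0]], "dr": [[0, 0, 0], [0, 0, 0], [0, 0, 0], [0, 0, 0], [0, 0, 0], [0, 0, 0]], "jaw": [0.5, 0.5, 0.5, 0.5, 0.5, 0.5], "force": 25}}

```text
time: 14.75
tool_pos: [0.6282, 0.2283, 0.06]
tool_rot: [3.14, 0.001, 2.243]
contact_force: [-1.4, -1.3, 6.6]
opening: 0.0572
grip_force: 25.0
```

Request:
{"fn": "apply_moves", "kwargs": {"delta_pos": [[0, 0, 0.03], [0, 0, 0.08], [0, 0, 0.15], [0, 0, 0.23], [0, 0, 0.3], [0, 0, 0.34], [0, 0, 0.3625], [0, 0, 0.3625]], "dr": [[0, 0, 0], [0, 0, 0], [0, 0, 0], [0, 0, 0], [0, 0, 0], [0, 0, 0], [0, 0, 0], [0, 0, 0]], "jaw": [0.5, 0.5, 0.5, 0.5, 0.5, 0.5, 0.5, 0.5]}}

```text
time: 15.42
tool_pos: [0.6285, 0.2285, 0.2061]
tool_rot: [3.138, 0.001, 2.243]
contact_force: [0.4, 0.4, -3.6]
opening: 0.0576
grip_force: 25.0
```

Request:
{"fn": "apply_moves", "kwargs": {"delta_pos": [[0.005, -0.02, 0], [0.015, -0.06, 0], [0.027, -0.105, 0], [0.038, -0.15, 0], [0.05, -0.195, 0], [0.058, -0.23, 0], [0.064, -0.25, 0], [0.068, -0.264, 0]], "dr": [[0, 0, -0.05], [0, 0, -0.15], [0, 0, -0.27], [0, 0, -0.39], [0, 0, -0.51], [0, 0, -0.62], [0, 0, -0.7], [0, 0, -0.75]], "jaw": [0.5, 0.5, 0.5, 0.5, 0.5, 0.5, 0.5, 0.5]}}

```text
time: 16.08
tool_pos: [0.6544, 0.1206, 0.2012]
tool_rot: [-3.137, -0.001, 1.864]
contact_force: [-0.1, -0.6, -3.5]
opening: 0.0575
grip_force: 25.0
```

Request:
{"fn": "apply_moves", "kwargs": {"delta_pos": [[0.005, -0.02, 0], [0.015, -0.06, 0], [0.027, -0.105, 0], [0.038, -0.15, 0], [0.05, -0.195, 0], [0.06, -0.235, 0], [0.066, -0.255, 0], [0.069, -0.264, 0]], "dr": [[0, 0, -0.05], [0, 0, -0.15], [0, 0, -0.27], [0, 0, -0.39], [0, 0, -0.51], [0, 0, -0.62], [0, 0, -0.7], [0, 0, -0.75]], "jaw": [0.5, 0.5, 0.5, 0.5, 0.5, 0.5, 0.5, 0.5]}}

```text
time: 16.75
tool_pos: [0.6825, 0.0154, 0.2025]
tool_rot: [-3.14, 0.0, 1.489]
contact_force: [0.0, 0.1, -3.0]
opening: 0.058
grip_force: 25.0
```

Request:
{"fn": "apply_moves", "kwargs": {"delta_pos": [[0, 0, 0], [0, 0, 0], [0, 0, -0.03], [0, 0, -0.08]], "dr": [[0, 0, 0], [0, 0, 0], [0, 0, 0], [0, 0, 0]], "jaw": [0.5, 0.5, 0.5, 0.5]}}

```text
time: 17.08
tool_pos: [0.6838, 0.0181, 0.174]
tool_rot: [3.136, -0.0, 1.495]
contact_force: [0.8, -0.4, -2.8]
opening: 0.0575
grip_force: 25.0
```

Request:
{"fn": "apply_moves", "kwargs": {"delta_pos": [[0, 0, -0.07], [0, 0, -0.14], [0, 0, -0.2], [0, 0, -0.235], [0, 0, -0.25], [0, 0, -0.256], [0, 0, -0.258], [0, 0, -0.258]], "dr": [[0, 0, 0], [0, 0, 0], [0, 0, 0], [0, 0, 0], [0, 0, 0], [0, 0, 0], [0, 0, 0], [0, 0, 0]], "jaw": [0.5, 0.5, 0.5, 0.5, 0.5, 0.5, 0.5, 0.5]}}

```text
time: 17.75
tool_pos: [0.6833, 0.0174, 0.0698]
tool_rot: [3.139, -0.0, 1.494]
contact_force: [0.1, 0.7, -4.1]
opening: 0.0579
grip_force: 25.0
```

Request:
{"fn": "apply_moves", "kwargs": {"delta_pos": [[0, 0, -0.002], [0, 0, -0.004], [0, 0, -0.006], [0, 0, -0.006]], "dr": [[0, 0, 0], [0, 0, 0], [0, 0, 0], [0, 0, 0]], "jaw": [0.5, 0.5, 0.5, 0.5]}}

```text
time: 18.08
tool_pos: [0.6833, 0.0171, 0.068]
tool_rot: [3.139, -0.0, 1.493]
contact_force: [-3.8, 0.6, 4.6]
opening: 0.0578
grip_force: 25.0
```

Request:
{"fn": "apply_moves", "kwargs": {"delta_pos": [[0, 0, 0], [0, 0, 0], [0, 0, 0], [0, 0, 0.04], [0, 0, 0.12], [0, 0, 0.21], [0, 0, 0.3], [0, 0, 0.35]], "dr": [[0, 0, 0], [0, 0, 0], [0, 0, 0], [0, 0, 0], [0, 0, 0], [0, 0, 0], [0, 0, 0], [0, 0, 0]], "jaw": [0.78, 0.78, 0.78, 0.78, 0.78, 0.78, 0.78, 0.78]}}

```text
time: 18.75
tool_pos: [0.6839, 0.0169, 0.2109]
tool_rot: [3.135, 0.0, 1.493]
contact_force: [0.7, 0.1, -0.0]
opening: 0.0716
grip_force: 0.0
```

Request:
{"fn": "apply_moves", "kwargs": {"delta_pos": [[-0.05, 0.077, 0], [-0.1, 0.154, 0], [-0.15, 0.23, 0], [-0.2, 0.31, 0], [-0.25, 0.385, 0], [-0.3, 0.46, 0], [-0.335, 0.515, 0], [-0.35, 0.538, 0]], "dr": [[0, 0, 0], [0, 0, 0], [0, 0, 0], [0, 0, 0], [0, 0, 0], [0, 0, 0], [0, 0, 0], [0, 0, 0]], "jaw": [0.85, 0.85, 0.85, 0.85, 0.85, 0.85, 0.85, 0.85]}}

```text
time: 19.42
tool_pos: [0.5406, 0.2351, 0.2064]
tool_rot: [-3.141, -0.001, 1.496]
contact_force: [0.6, 0.0, 0.3]
opening: 0.0778
grip_force: 0.0
```

Request:
{"fn": "apply_moves", "kwargs": {"delta_pos": [[0, 0, 0], [0, 0, 0], [0, 0, 0]], "dr": [[0, 0, 0], [0, 0, 0], [0, 0, 0]], "jaw": [0.85, 0.85, 0.85]}}

```text
time: 19.67
tool_pos: [0.5436, 0.231, 0.206]
tool_rot: [3.141, 0.0, 1.492]
contact_force: [0.4, 0.1, -0.2]
opening: 0.0781
grip_force: 0.0
```

```bash
cat > chk.py <<'E'
import sys
from tins import *
n=sys.argv[1]; rest=sys.argv[2:]
s=telemetry.observe(); im=eyes.read_camera('wrist'); cv2.imwrite(f'pics/w_{n}.png',im[:,:,::-1]); c=cam('wrist',s)
print('tcp',np.round(s['tool_pos'],4),round(s['tool_rot'][2],3))
h=cv2.cvtColor(im,cv2.COLOR_RGB2HSV).astype(int);H,S,V=h[...,0],h[...,1],h[...,2]
if n=='black': m=V<60
else:
    a,b,s_,v=HUE[n]; m=((H>=a)&(H<=b)|((n=='red')&(H>=177)))&(S>=s_)&(V>=v)
m[310:]=0
k,l,st,ce=cv2.connectedComponentsWithStats(m.astype(np.uint8))
for i in range(1,k):
    if st[i,4]>400: print(st[i],ce[i].round(1),back(c,ce[i],.092)[0].round(4))
im=snap('scene',f's_{n}.png')
for k,v in locate({r:EXP[r] for r in rest},im).items(): print(k,*v)
E
python3 chk.py yellow yellow black blue orange
```

```text
tcp [0.5436 0.231  0.206 ] 1.492
[293 182  69  32 530] [327.9 191. ] [0.5476 0.2627 0.092 ]
[ 296  206   65   63 3242] [327.9 237.1] [0.5451 0.2305 0.092 ]
yellow [0.5425 0.2316] 2.94
black [0.4559 0.3583] 2.96
blue [0.5503 0.3361] 2.96
orange [0.5068 0.4609] 2.94
```

Request:
{"fn": "apply_moves", "kwargs": {"delta_pos": [[0, 0, -0.07], [0, 0, -0.15], [0, 0, -0.23], [0, 0, -0.3], [0, 0, -0.345], [0, 0, -0.366], [0, 0, -0.366], [0, 0, -0.366]], "dr": [[0, 0, 0], [0, 0, 0], [0, 0, 0], [0, 0, 0], [0, 0, 0], [0, 0, 0], [0, 0, 0], [0, 0, 0]], "jaw": [0.85, 0.85, 0.85, 0.85, 0.85, 0.85, 0.85, 0.85]}}

```text
time: 20.43
tool_pos: [0.5434, 0.2317, 0.0602]
tool_rot: [3.141, -0.0, 1.492]
contact_force: [0.1, 0.7, 1.1]
opening: 0.0779
grip_force: 0.0
```

Request:
{"fn": "apply_moves", "kwargs": {"delta_pos": [[0, 0, 0], [0, 0, 0], [0, 0, 0], [0, 0, 0], [0, 0, 0], [0, 0, 0]], "dr": [[0, 0, 0], [0, 0, 0], [0, 0, 0], [0, 0, 0], [0, 0, 0], [0, 0, 0]], "jaw": [0.5, 0.5, 0.5, 0.5, 0.5, 0.5], "force": 25}}

```text
time: 20.93
tool_pos: [0.5433, 0.2324, 0.0608]
tool_rot: [3.139, -0.001, 1.493]
contact_force: [0.0, -0.1, 5.9]
opening: 0.0575
grip_force: 25.0
```

Request:
{"fn": "apply_moves", "kwargs": {"delta_pos": [[0, 0, 0.03], [0, 0, 0.08], [0, 0, 0.15], [0, 0, 0.23], [0, 0, 0.3], [0, 0, 0.34], [0, 0, 0.3625], [0, 0, 0.3625]], "dr": [[0, 0, 0], [0, 0, 0], [0, 0, 0], [0, 0, 0], [0, 0, 0], [0, 0, 0], [0, 0, 0], [0, 0, 0]], "jaw": [0.5, 0.5, 0.5, 0.5, 0.5, 0.5, 0.5, 0.5]}}

```text
time: 21.6
tool_pos: [0.5431, 0.2325, 0.2063]
tool_rot: [3.139, -0.001, 1.493]
contact_force: [0.7, -0.3, -1.8]
opening: 0.0576
grip_force: 25.0
```

Request:
{"fn": "apply_moves", "kwargs": {"delta_pos": [[0.01, -0.03, 0], [0.03, -0.09, 0], [0.06, -0.17, 0], [0.09, -0.26, 0], [0.12, -0.35, 0], [0.15, -0.44, 0], [0.18, -0.53, 0], [0.21, -0.62, 0]], "dr": [[0, 0, 0], [0, 0, 0], [0, 0, 0], [0, 0, 0], [0, 0, 0], [0, 0, 0], [0, 0, 0], [0, 0, 0]], "jaw": [0.5, 0.5, 0.5, 0.5, 0.5, 0.5, 0.5, 0.5]}}

```text
time: 22.27
tool_pos: [0.6258, -0.0184, 0.2022]
tool_rot: [-3.137, -0.0, 1.493]
contact_force: [0.2, 0.5, -2.6]
opening: 0.0576
grip_force: 25.0
```

Request:
{"fn": "apply_moves", "kwargs": {"delta_pos": [[0.03, -0.09, 0], [0.06, -0.17, 0], [0.085, -0.24, 0], [0.1, -0.29, 0], [0.109, -0.318, 0], [0.109, -0.318, 0], [0.109, -0.318, 0], [0.109, -0.318, -0.04]], "dr": [[0, 0, 0], [0, 0, 0], [0, 0, 0], [0, 0, 0], [0, 0, 0], [0, 0, 0], [0, 0, 0], [0, 0, 0]], "jaw": [0.5, 0.5, 0.5, 0.5, 0.5, 0.5, 0.5, 0.5]}}

```text
time: 22.93
tool_pos: [0.6712, -0.142, 0.1913]
tool_rot: [3.137, 0.0, 1.494]
contact_force: [0.8, -1.1, -1.0]
opening: 0.0573
grip_force: 25.0
```

Request:
{"fn": "apply_moves", "kwargs": {"delta_pos": [[0, 0, -0.04], [0, 0, -0.1], [0, 0, -0.17], [0, 0, -0.23], [0, 0, -0.27], [0, 0, -0.29], [0, 0, -0.297], [0, 0, -0.297]], "dr": [[0, 0, 0], [0, 0, 0], [0, 0, 0], [0, 0, 0], [0, 0, 0], [0, 0, 0], [0, 0, 0], [0, 0, 0]], "jaw": [0.5, 0.5, 0.5, 0.5, 0.5, 0.5, 0.5, 0.5]}}

```text
time: 23.6
tool_pos: [0.6702, -0.1418, 0.0701]
tool_rot: [-3.142, -0.0, 1.495]
contact_force: [0.4, -0.0, -2.1]
opening: 0.0575
grip_force: 25.0
```

Request:
{"fn": "apply_moves", "kwargs": {"delta_pos": [[0, 0, -0.002], [0, 0, -0.004], [0, 0, -0.006], [0, 0, -0.006]], "dr": [[0, 0, 0], [0, 0, 0], [0, 0, 0], [0, 0, 0]], "jaw": [0.5, 0.5, 0.5, 0.5]}}

```text
time: 23.93
tool_pos: [0.6708, -0.1432, 0.0688]
tool_rot: [3.139, 0.0, 1.493]
contact_force: [-0.6, 1.1, 1.1]
opening: 0.0578
grip_force: 25.0
```

Request:
{"fn": "apply_moves", "kwargs": {"delta_pos": [[0, 0, -0.002], [0, 0, -0.002], [0, 0, 0], [0, 0, 0], [0, 0, 0.05], [0, 0, 0.14], [0, 0, 0.25], [0, 0, 0.345]], "dr": [[0, 0, 0], [0, 0, 0], [0, 0, 0], [0, 0, 0], [0, 0, 0], [0, 0, 0], [0, 0, 0], [0, 0, 0]], "jaw": [0.5, 0.78, 0.78, 0.78, 0.78, 0.78, 0.78, 0.78]}}

```text
time: 24.6
tool_pos: [0.6697, -0.1429, 0.2066]
tool_rot: [-3.14, -0.0, 1.493]
contact_force: [0.5, -0.1, -0.3]
opening: 0.0714
grip_force: 0.0
```

Request:
{"fn": "apply_moves", "kwargs": {"delta_pos": [[-0.01, 0.04, 0], [-0.03, 0.12, 0], [-0.052, 0.21, 0], [-0.075, 0.3, 0], [-0.1, 0.4, 0], [-0.122, 0.49, 0], [-0.142, 0.57, 0], [-0.15, 0.6, 0]], "dr": [[0, 0, 0], [0, 0, 0.05], [0, 0, 0.1], [0, 0, 0.15], [0, 0, 0.2], [0, 0, 0.25], [0, 0, 0.25], [0, 0, 0.25]], "jaw": [0.85, 0.85, 0.85, 0.85, 0.85, 0.85, 0.85, 0.85]}}

```text
time: 25.27
tool_pos: [0.6088, 0.1014, 0.2057]
tool_rot: [-3.141, -0.001, 1.622]
contact_force: [0.2, 0.5, -0.6]
opening: 0.0781
grip_force: 0.0
```

Request:
{"fn": "apply_moves", "kwargs": {"delta_pos": [[-0.01, 0.04, 0], [-0.03, 0.12, 0], [-0.052, 0.21, 0], [-0.075, 0.3, 0], [-0.1, 0.4, 0], [-0.122, 0.49, 0], [-0.142, 0.57, 0], [-0.148, 0.596, 0]], "dr": [[0, 0, 0], [0, 0, 0.05], [0, 0, 0.1], [0, 0, 0.15], [0, 0, 0.2], [0, 0, 0.25], [0, 0, 0.25], [0, 0, 0.25]], "jaw": [0.85, 0.85, 0.85, 0.85, 0.85, 0.85, 0.85, 0.85]}}

```text
time: 25.93
tool_pos: [0.5495, 0.3395, 0.2054]
tool_rot: [3.142, -0.001, 1.747]
contact_force: [-0.5, -0.4, -1.0]
opening: 0.0779
grip_force: 0.0
```

Request:
{"fn": "apply_moves", "kwargs": {"delta_pos": [[0, 0, 0], [0, 0, 0], [0, 0, 0]], "dr": [[0, 0, 0], [0, 0, 0], [0, 0, 0]], "jaw": [0.85, 0.85, 0.85]}}

```text
time: 26.18
tool_pos: [0.5517, 0.3337, 0.2054]
tool_rot: [-3.142, 0.001, 1.742]
contact_force: [0.3, 0.1, -0.1]
opening: 0.078
grip_force: 0.0
```

```bash
python3 chk.py blue blue black orange
```

```text
tcp [0.5517 0.3337 0.2054] 1.742
[293 182  68  31 523] [326.7 190.9] [0.5467 0.365  0.092 ]
[ 295  206   65   63 3238] [327.1 237.2] [0.5524 0.3331 0.092 ]
blue [0.5503 0.3345] 2.96
black [0.4559 0.3575] 2.96
orange [0.5068 0.4609] 2.94
```

Request:
{"fn": "apply_moves", "kwargs": {"delta_pos": [[0, 0, -0.07], [0, 0, -0.15], [0, 0, -0.23], [0, 0, -0.3], [0, 0, -0.345], [0, 0, -0.364], [0, 0, -0.364], [0, 0, -0.364]], "dr": [[0, 0, 0], [0, 0, 0], [0, 0, 0], [0, 0, 0], [0, 0, 0], [0, 0, 0], [0, 0, 0], [0, 0, 0]], "jaw": [0.85, 0.85, 0.85, 0.85, 0.85, 0.85, 0.85, 0.85]}}

```text
time: 26.95
tool_pos: [0.5519, 0.3349, 0.0608]
tool_rot: [3.141, -0.0, 1.742]
contact_force: [0.0, -0.2, 0.5]
opening: 0.0781
grip_force: 0.0
```

Request:
{"fn": "apply_moves", "kwargs": {"delta_pos": [[0, 0, 0], [0, 0, 0], [0, 0, 0], [0, 0, 0], [0, 0, 0], [0, 0, 0]], "dr": [[0, 0, 0], [0, 0, 0], [0, 0, 0], [0, 0, 0], [0, 0, 0], [0, 0, 0]], "jaw": [0.5, 0.5, 0.5, 0.5, 0.5, 0.5], "force": 25}}

```text
time: 27.45
tool_pos: [0.5514, 0.3357, 0.0611]
tool_rot: [3.14, -0.0, 1.743]
contact_force: [-1.4, -0.9, 6.4]
opening: 0.0576
grip_force: 25.0
```

Request:
{"fn": "apply_moves", "kwargs": {"delta_pos": [[0, 0, 0.03], [0, 0, 0.08], [0, 0, 0.15], [0, 0, 0.23], [0, 0, 0.3], [0, 0, 0.34], [0, 0, 0.3625], [0, 0, 0.3625]], "dr": [[0, 0, 0], [0, 0, 0], [0, 0, 0], [0, 0, 0], [0, 0, 0], [0, 0, 0], [0, 0, 0], [0, 0, 0]], "jaw": [0.5, 0.5, 0.5, 0.5, 0.5, 0.5, 0.5, 0.5]}}

```text
time: 28.12
tool_pos: [0.5516, 0.3358, 0.2073]
tool_rot: [3.138, -0.001, 1.743]
contact_force: [0.1, -0.2, -3.4]
opening: 0.0576
grip_force: 25.0
```

Request:
{"fn": "apply_moves", "kwargs": {"delta_pos": [[0.005, -0.03, 0], [0.012, -0.09, 0], [0.023, -0.17, 0], [0.035, -0.26, 0], [0.046, -0.35, 0], [0.058, -0.44, 0], [0.07, -0.53, 0], [0.082, -0.62, 0]], "dr": [[0, 0, 0], [0, 0, -0.1], [0, 0, -0.2], [0, 0, -0.3], [0, 0, -0.4], [0, 0, -0.5], [0, 0, -0.5], [0, 0, -0.5]], "jaw": [0.5, 0.5, 0.5, 0.5, 0.5, 0.5, 0.5, 0.5]}}

```text
time: 28.78
tool_pos: [0.5825, 0.0848, 0.2027]
tool_rot: [-3.137, 0.001, 1.493]
contact_force: [0.2, 0.7, -2.2]
opening: 0.0575
grip_force: 25.0
```

Request:
{"fn": "apply_moves", "kwargs": {"delta_pos": [[0.01, -0.07, 0], [0.017, -0.12, 0], [0.021, -0.15, 0], [0.022, -0.16, 0], [0.022, -0.16, 0], [0.022, -0.16, 0], [0.022, -0.16, 0], [0.022, -0.16, -0.04]], "dr": [[0, 0, 0], [0, 0, 0], [0, 0, 0], [0, 0, 0], [0, 0, 0], [0, 0, 0], [0, 0, 0], [0, 0, 0]], "jaw": [0.5, 0.5, 0.5, 0.5, 0.5, 0.5, 0.5, 0.5]}}

```text
time: 29.45
tool_pos: [0.5942, 0.0248, 0.1917]
tool_rot: [3.135, -0.0, 1.495]
contact_force: [1.0, 0.7, -1.5]
opening: 0.0573
grip_force: 25.0
```

Request:
{"fn": "apply_moves", "kwargs": {"delta_pos": [[0, 0, -0.04], [0, 0, -0.1], [0, 0, -0.17], [0, 0, -0.23], [0, 0, -0.27], [0, 0, -0.29], [0, 0, -0.297], [0, 0, -0.297]], "dr": [[0, 0, 0], [0, 0, 0], [0, 0, 0], [0, 0, 0], [0, 0, 0], [0, 0, 0], [0, 0, 0], [0, 0, 0]], "jaw": [0.5, 0.5, 0.5, 0.5, 0.5, 0.5, 0.5, 0.5]}}

```text
time: 30.12
tool_pos: [0.5927, 0.0242, 0.0704]
tool_rot: [3.141, -0.0, 1.494]
contact_force: [-0.2, -0.1, -2.1]
opening: 0.0572
grip_force: 25.0
```

Request:
{"fn": "apply_moves", "kwargs": {"delta_pos": [[0, 0, -0.002], [0, 0, -0.004], [0, 0, -0.006], [0, 0, -0.006]], "dr": [[0, 0, 0], [0, 0, 0], [0, 0, 0], [0, 0, 0]], "jaw": [0.5, 0.5, 0.5, 0.5]}}

```text
time: 30.45
tool_pos: [0.5934, 0.0234, 0.069]
tool_rot: [3.139, -0.0, 1.493]
contact_force: [-1.5, 0.3, 3.8]
opening: 0.0577
grip_force: 25.0
```

Request:
{"fn": "apply_moves", "kwargs": {"delta_pos": [[0, 0, -0.001], [0, 0, 0], [0, 0, 0], [0, 0, 0], [0, 0, 0.05], [0, 0, 0.14], [0, 0, 0.25], [0, 0, 0.345]], "dr": [[0, 0, 0], [0, 0, 0], [0, 0, 0], [0, 0, 0], [0, 0, 0], [0, 0, 0], [0, 0, 0], [0, 0, 0]], "jaw": [0.78, 0.78, 0.78, 0.78, 0.78, 0.78, 0.78, 0.78]}}

```text
time: 31.12
tool_pos: [0.5921, 0.0234, 0.2069]
tool_rot: [-3.14, 0.0, 1.493]
contact_force: [0.9, -0.1, -0.9]
opening: 0.0714
grip_force: 0.0
```

Request:
{"fn": "apply_moves", "kwargs": {"delta_pos": [[-0.02, 0.04, 0], [-0.05, 0.12, 0], [-0.085, 0.21, 0], [-0.125, 0.3, 0], [-0.165, 0.4, 0], [-0.2, 0.49, 0], [-0.24, 0.58, 0], [-0.275, 0.67, 0]], "dr": [[0, 0, 0], [0, 0, 0], [0, 0, 0], [0, 0, 0], [0, 0, 0], [0, 0, 0], [0, 0, 0], [0, 0, 0]], "jaw": [0.85, 0.85, 0.85, 0.85, 0.85, 0.85, 0.85, 0.85]}}

```text
time: 31.78
tool_pos: [0.4814, 0.2931, 0.2058]
tool_rot: [3.141, -0.0, 1.493]
contact_force: [0.7, 1.1, -0.6]
opening: 0.078
grip_force: 0.0
```

Request:
{"fn": "apply_moves", "kwargs": {"delta_pos": [[-0.03, 0.08, 0], [-0.055, 0.14, 0], [-0.07, 0.167, 0], [-0.07, 0.167, 0], [-0.07, 0.167, 0], [-0.07, 0.167, 0]], "dr": [[0, 0, 0], [0, 0, 0], [0, 0, 0], [0, 0, 0], [0, 0, 0], [0, 0, 0]], "jaw": [0.85, 0.85, 0.85, 0.85, 0.85, 0.85]}}

```text
time: 32.28
tool_pos: [0.4552, 0.357, 0.2057]
tool_rot: [3.141, 0.001, 1.492]
contact_force: [-0.8, -0.0, -0.3]
opening: 0.0782
grip_force: 0.0
```

```bash
python3 chk.py black black orange
```

```text
tcp [0.4552 0.357  0.2057] 1.492
[296 182  69  30 518] [329.6 191.1] [0.4603 0.3885 0.092 ]
[ 298  206   65   64 3211] [330.2 237.2] [0.4582 0.3563 0.092 ]
[ 594  219   46   52 1588] [620.3 245.6] [0.6598 0.3341 0.092 ]
black [0.4559 0.3575] 2.96
orange [0.5068 0.4609] 2.94
```

Request:
{"fn": "apply_moves", "kwargs": {"delta_pos": [[0.004, 0, -0.07], [0.004, 0, -0.15], [0.004, 0, -0.23], [0.004, 0, -0.3], [0.004, 0, -0.345], [0.004, 0, -0.365], [0.004, 0, -0.365], [0.004, 0, -0.365]], "dr": [[0, 0, 0], [0, 0, 0], [0, 0, 0], [0, 0, 0], [0, 0, 0], [0, 0, 0], [0, 0, 0], [0, 0, 0]], "jaw": [0.85, 0.85, 0.85, 0.85, 0.85, 0.85, 0.85, 0.85]}}

```text
time: 33.05
tool_pos: [0.457, 0.3579, 0.0604]
tool_rot: [3.141, -0.0, 1.492]
contact_force: [-0.4, 1.2, -0.4]
opening: 0.0781
grip_force: 0.0
```

Request:
{"fn": "apply_moves", "kwargs": {"delta_pos": [[0, 0, 0], [0, 0, 0], [0, 0, 0], [0, 0, 0], [0, 0, 0], [0, 0, 0]], "dr": [[0, 0, 0], [0, 0, 0], [0, 0, 0], [0, 0, 0], [0, 0, 0], [0, 0, 0]], "jaw": [0.5, 0.5, 0.5, 0.5, 0.5, 0.5], "force": 25}}

```text
time: 33.55
tool_pos: [0.4568, 0.3586, 0.0608]
tool_rot: [3.14, -0.001, 1.493]
contact_force: [-0.1, -0.1, 6.9]
opening: 0.0576
grip_force: 25.0
```

Request:
{"fn": "apply_moves", "kwargs": {"delta_pos": [[0, 0, 0.03], [0, 0, 0.08], [0, 0, 0.15], [0, 0, 0.23], [0, 0, 0.3], [0, 0, 0.34], [0, 0, 0.3625], [0, 0, 0.3625]], "dr": [[0, 0, 0], [0, 0, 0], [0, 0, 0], [0, 0, 0], [0, 0, 0], [0, 0, 0], [0, 0, 0], [0, 0, 0]], "jaw": [0.5, 0.5, 0.5, 0.5, 0.5, 0.5, 0.5, 0.5]}}

```text
time: 34.22
tool_pos: [0.4566, 0.3586, 0.2062]
tool_rot: [3.139, -0.002, 1.493]
contact_force: [-0.3, 0.0, -3.1]
opening: 0.0575
grip_force: 25.0
```

Request:
{"fn": "apply_moves", "kwargs": {"delta_pos": [[0.008, -0.03, 0], [0.022, -0.09, 0], [0.042, -0.17, 0], [0.065, -0.26, 0], [0.087, -0.35, 0], [0.11, -0.44, 0], [0.132, -0.53, 0], [0.155, -0.62, 0]], "dr": [[0, 0, 0], [0, 0, 0], [0, 0, 0], [0, 0, 0], [0, 0, 0], [0, 0, 0], [0, 0, 0], [0, 0, 0]], "jaw": [0.5, 0.5, 0.5, 0.5, 0.5, 0.5, 0.5, 0.5]}}

```text
time: 34.88
tool_pos: [0.517, 0.1077, 0.2026]
tool_rot: [-3.138, 0.001, 1.493]
contact_force: [0.4, -0.4, -3.0]
opening: 0.0576
grip_force: 25.0
```

Request:
{"fn": "apply_moves", "kwargs": {"delta_pos": [[0.022, -0.09, 0], [0.045, -0.18, 0], [0.068, -0.27, 0], [0.09, -0.36, 0], [0.112, -0.45, 0], [0.134, -0.53, 0], [0.15, -0.59, 0], [0.156, -0.614, 0]], "dr": [[0, 0, 0], [0, 0, 0], [0, 0, 0], [0, 0, 0], [0, 0, 0], [0, 0, 0], [0, 0, 0], [0, 0, 0]], "jaw": [0.5, 0.5, 0.5, 0.5, 0.5, 0.5, 0.5, 0.5]}}

```text
time: 35.55
tool_pos: [0.5797, -0.1396, 0.202]
tool_rot: [-3.138, 0.0, 1.49]
contact_force: [-0.5, 0.7, -3.5]
opening: 0.0576
grip_force: 25.0
```

Request:
{"fn": "apply_moves", "kwargs": {"delta_pos": [[0, 0, 0], [0, 0, 0], [0, 0, 0], [0, 0, -0.04]], "dr": [[0, 0, 0], [0, 0, 0], [0, 0, 0], [0, 0, 0]], "jaw": [0.5, 0.5, 0.5, 0.5]}}

```text
time: 35.88
tool_pos: [0.5818, -0.1343, 0.1913]
tool_rot: [3.136, 0.001, 1.495]
contact_force: [0.4, 0.1, -3.4]
opening: 0.0575
grip_force: 25.0
```

Request:
{"fn": "apply_moves", "kwargs": {"delta_pos": [[0, 0, -0.04], [0, 0, -0.1], [0, 0, -0.17], [0, 0, -0.23], [0, 0, -0.27], [0, 0, -0.29], [0, 0, -0.297], [0, 0, -0.297]], "dr": [[0, 0, 0], [0, 0, 0], [0, 0, 0], [0, 0, 0], [0, 0, 0], [0, 0, 0], [0, 0, 0], [0, 0, 0]], "jaw": [0.5, 0.5, 0.5, 0.5, 0.5, 0.5, 0.5, 0.5]}}

```text
time: 36.55
tool_pos: [0.5806, -0.1344, 0.0701]
tool_rot: [-3.142, -0.0, 1.495]
contact_force: [-0.2, -0.1, -3.1]
opening: 0.0577
grip_force: 25.0
```

Request:
{"fn": "apply_moves", "kwargs": {"delta_pos": [[0, 0, -0.002], [0, 0, -0.004], [0, 0, -0.006], [0, 0, -0.006]], "dr": [[0, 0, 0], [0, 0, 0], [0, 0, 0], [0, 0, 0]], "jaw": [0.5, 0.5, 0.5, 0.5]}}

```text
time: 36.88
tool_pos: [0.5814, -0.1356, 0.0688]
tool_rot: [3.139, 0.001, 1.493]
contact_force: [0.4, -0.1, 2.8]
opening: 0.0574
grip_force: 25.0
```

Request:
{"fn": "apply_moves", "kwargs": {"delta_pos": [[0, 0, -0.001], [0, 0, 0], [0, 0, 0], [0, 0, 0], [0, 0, 0.05], [0, 0, 0.14], [0, 0, 0.25], [0, 0, 0.345]], "dr": [[0, 0, 0], [0, 0, 0], [0, 0, 0], [0, 0, 0], [0, 0, 0], [0, 0, 0], [0, 0, 0], [0, 0, 0]], "jaw": [0.78, 0.78, 0.78, 0.78, 0.78, 0.78, 0.78, 0.78]}}

```text
time: 37.55
tool_pos: [0.5801, -0.1352, 0.2068]
tool_rot: [-3.14, -0.0, 1.493]
contact_force: [1.8, -0.1, 0.1]
opening: 0.0717
grip_force: 0.0
```

Request:
{"fn": "apply_moves", "kwargs": {"delta_pos": [[-0.005, 0.04, 0], [-0.015, 0.12, 0], [-0.027, 0.22, 0], [-0.039, 0.32, 0], [-0.051, 0.42, 0], [-0.063, 0.52, 0], [-0.075, 0.62, 0], [-0.087, 0.72, 0]], "dr": [[0, 0, 0], [0, 0, 0], [0, 0, 0], [0, 0, 0], [0, 0, 0], [0, 0, 0], [0, 0, 0], [0, 0, 0]], "jaw": [0.85, 0.85, 0.85, 0.85, 0.85, 0.85, 0.85, 0.85]}}

```text
time: 38.22
tool_pos: [0.5452, 0.1546, 0.2055]
tool_rot: [3.141, -0.0, 1.493]
contact_force: [0.5, -0.4, -0.2]
opening: 0.0779
grip_force: 0.0
```

Request:
{"fn": "apply_moves", "kwargs": {"delta_pos": [[-0.012, 0.1, 0], [-0.024, 0.2, 0], [-0.036, 0.3, 0], [-0.048, 0.4, 0], [-0.06, 0.5, 0], [-0.074, 0.61, 0], [-0.085, 0.7, 0], [-0.095, 0.77, 0]], "dr": [[0, 0, 0], [0, 0, 0], [0, 0, 0], [0, 0, 0], [0, 0, 0], [0, 0, 0], [0, 0, 0], [0, 0, 0]], "jaw": [0.85, 0.85, 0.85, 0.85, 0.85, 0.85, 0.85, 0.85]}}

```text
time: 38.88
tool_pos: [0.5064, 0.464, 0.205]
tool_rot: [-3.141, -0.001, 1.495]
contact_force: [0.1, -0.8, -0.4]
opening: 0.0778
grip_force: 0.0
```

Request:
{"fn": "apply_moves", "kwargs": {"delta_pos": [[0, 0, 0], [0, 0, 0], [0, 0, 0], [0, 0, 0]], "dr": [[0, 0, 0], [0, 0, 0], [0, 0, 0], [0, 0, 0]], "jaw": [0.85, 0.85, 0.85, 0.85]}}

```text
time: 39.22
tool_pos: [0.5083, 0.4593, 0.2055]
tool_rot: [3.142, 0.001, 1.492]
contact_force: [-0.1, -0.5, -0.3]
opening: 0.0779
grip_force: 0.0
```

```bash
python3 chk.py orange orange
```

```text
tcp [0.5083 0.4593 0.2055] 1.492
[ 298  206   65   63 3021] [331.1 237.4] [0.5118 0.4586 0.092 ]
orange [0.4988 0.4609] 2.0
```

Request:
{"fn": "apply_moves", "kwargs": {"delta_pos": [[0.005, 0, -0.07], [0.005, 0, -0.15], [0.005, 0, -0.23], [0.005, 0, -0.3], [0.005, 0, -0.345], [0.005, 0, -0.365], [0.005, 0, -0.365], [0.005, 0, -0.365]], "dr": [[0, 0, 0], [0, 0, 0], [0, 0, 0], [0, 0, 0], [0, 0, 0], [0, 0, 0], [0, 0, 0], [0, 0, 0]], "jaw": [0.85, 0.85, 0.85, 0.85, 0.85, 0.85, 0.85, 0.85]}}

```text
time: 39.98
tool_pos: [0.5106, 0.4604, 0.0605]
tool_rot: [3.141, -0.001, 1.493]
contact_force: [-0.0, -0.1, -0.3]
opening: 0.078
grip_force: 0.0
```

Request:
{"fn": "apply_moves", "kwargs": {"delta_pos": [[0, 0, 0], [0, 0, 0], [0, 0, 0], [0, 0, 0], [0, 0, 0], [0, 0, 0]], "dr": [[0, 0, 0], [0, 0, 0], [0, 0, 0], [0, 0, 0], [0, 0, 0], [0, 0, 0]], "jaw": [0.5, 0.5, 0.5, 0.5, 0.5, 0.5], "force": 25}}

```text
time: 40.48
tool_pos: [0.5102, 0.461, 0.0607]
tool_rot: [3.14, -0.001, 1.493]
contact_force: [-0.5, -1.3, 5.7]
opening: 0.0575
grip_force: 25.0
```

Request:
{"fn": "apply_moves", "kwargs": {"delta_pos": [[0, 0, 0.03], [0, 0, 0.08], [0, 0, 0.15], [0, 0, 0.23], [0, 0, 0.3], [0, 0, 0.34], [0, 0, 0.3625], [0, 0, 0.3625]], "dr": [[0, 0, 0], [0, 0, 0], [0, 0, 0], [0, 0, 0], [0, 0, 0], [0, 0, 0], [0, 0, 0], [0, 0, 0]], "jaw": [0.5, 0.5, 0.5, 0.5, 0.5, 0.5, 0.5, 0.5]}}

```text
time: 41.15
tool_pos: [0.5104, 0.4611, 0.207]
tool_rot: [3.139, -0.002, 1.493]
contact_force: [0.9, -0.1, -1.8]
opening: 0.0578
grip_force: 25.0
```

```bash
python3 - <<'E'
from h import *
im=snap('scene','s6.png')
cv2.imwrite('pics/c6.png',cv2.resize(im[215:365,205:405],(800,600),interpolation=cv2.INTER_CUBIC)[:,:,::-1])
E
```

```text
(no output)
```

View pics/c6.png

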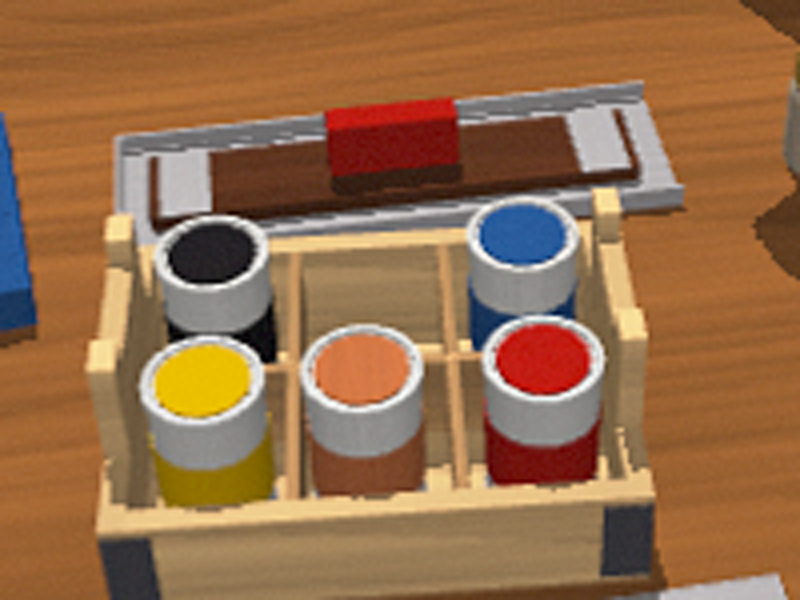

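The crate now holds black, blue, yellow, copper and red upright, and the free cell is robot-side middle at crop (370,290). The bar is undisturbed. Carry the orange tin there.

Request:
{"fn": "apply_moves", "kwargs": {"delta_pos": [[0.004, -0.03, 0], [0.013, -0.09, 0], [0.025, -0.17, 0], [0.037, -0.26, 0], [0.05, -0.35, 0], [0.064, -0.44, 0], [0.077, -0.53, 0], [0.09, -0.62, 0]], "dr": [[0, 0, 0], [0, 0, 0], [0, 0, 0], [0, 0, 0], [0, 0, 0], [0, 0, 0], [0, 0, 0], [0, 0, 0]], "jaw": [0.5, 0.5, 0.5, 0.5, 0.5, 0.5, 0.5, 0.5]}}

```text
time: 41.87
tool_pos: [0.5446, 0.2107, 0.2023]
tool_rot: [-3.138, 0.001, 1.493]
contact_force: [1.1, -0.1, -2.1]
opening: 0.0578
grip_force: 25.0
```

Request:
{"fn": "apply_moves", "kwargs": {"delta_pos": [[0.013, -0.09, 0], [0.026, -0.18, 0], [0.039, -0.27, 0], [0.052, -0.36, 0], [0.066, -0.46, 0], [0.08, -0.56, 0], [0.09, -0.63, 0], [0.096, -0.672, 0]], "dr": [[0, 0, 0], [0, 0, 0], [0, 0, 0], [0, 0, 0], [0, 0, 0], [0, 0, 0], [0, 0, 0], [0, 0, 0]], "jaw": [0.5, 0.5, 0.5, 0.5, 0.5, 0.5, 0.5, 0.5]}}

```text
time: 42.53
tool_pos: [0.5833, -0.0596, 0.2022]
tool_rot: [-3.138, 0.0, 1.49]
contact_force: [0.3, 0.8, -1.9]
opening: 0.0576
grip_force: 25.0
```

Request:
{"fn": "apply_moves", "kwargs": {"delta_pos": [[0, 0, 0], [0, 0, 0], [0, 0, 0], [0, 0, 0], [0, 0, -0.04]], "dr": [[0, 0, 0], [0, 0, 0], [0, 0, 0], [0, 0, 0], [0, 0, 0]], "jaw": [0.5, 0.5, 0.5, 0.5, 0.5]}}

```text
time: 42.95
tool_pos: [0.5857, -0.0551, 0.191]
tool_rot: [3.136, 0.001, 1.495]
contact_force: [0.7, 0.4, -2.1]
opening: 0.0576
grip_force: 25.0
```

Request:
{"fn": "apply_moves", "kwargs": {"delta_pos": [[0, 0, -0.04], [0, 0, -0.1], [0, 0, -0.17], [0, 0, -0.23], [0, 0, -0.27], [0, 0, -0.29], [0, 0, -0.297], [0, 0, -0.297]], "dr": [[0, 0, 0], [0, 0, 0], [0, 0, 0], [0, 0, 0], [0, 0, 0], [0, 0, 0], [0, 0, 0], [0, 0, 0]], "jaw": [0.5, 0.5, 0.5, 0.5, 0.5, 0.5, 0.5, 0.5]}}

```text
time: 43.62
tool_pos: [0.5843, -0.0554, 0.0699]
tool_rot: [3.141, -0.0, 1.494]
contact_force: [-0.0, -0.3, -2.7]
opening: 0.0575
grip_force: 25.0
```

Request:
{"fn": "apply_moves", "kwargs": {"delta_pos": [[0, 0, -0.002], [0, 0, -0.004], [0, 0, -0.006], [0, 0, -0.006]], "dr": [[0, 0, 0], [0, 0, 0], [0, 0, 0], [0, 0, 0]], "jaw": [0.5, 0.5, 0.5, 0.5]}}

```text
time: 43.95
tool_pos: [0.585, -0.0563, 0.0687]
tool_rot: [3.139, 0.0, 1.493]
contact_force: [-1.9, 0.0, 4.5]
opening: 0.0578
grip_force: 25.0
```

Request:
{"fn": "apply_moves", "kwargs": {"delta_pos": [[0, 0, -0.001], [0, 0, 0], [0, 0, 0], [0, 0, 0], [0, 0, 0.05], [0, 0, 0.14], [0, 0, 0.25], [0, 0, 0.345]], "dr": [[0, 0, 0], [0, 0, 0], [0, 0, 0], [0, 0, 0], [0, 0, 0], [0, 0, 0], [0, 0, 0], [0, 0, 0]], "jaw": [0.72, 0.72, 0.72, 0.72, 0.72, 0.72, 0.72, 0.72]}}

```text
time: 44.62
tool_pos: [0.5837, -0.0561, 0.2065]
tool_rot: [-3.14, -0.0, 1.493]
contact_force: [0.7, -0.8, -0.1]
opening: 0.0659
grip_force: 0.0
```

Request:
{"fn": "apply_moves", "kwargs": {"delta_pos": [[-0.05, 0.01, 0], [-0.14, 0.02, 0], [-0.24, 0.035, 0], [-0.33, 0.05, 0], [-0.39, 0.06, 0], [-0.418, 0.067, 0], [-0.418, 0.067, 0], [-0.418, 0.067, 0]], "dr": [[0, 0, 0], [0, 0, 0.06], [0, 0, 0.12], [0, 0, 0.16], [0, 0, 0.16], [0, 0, 0.16], [0, 0, 0.16], [0, 0, 0.16]], "jaw": [0.7, 0.7, 0.7, 0.7, 0.7, 0.7, 0.7, 0.7]}}

```text
time: 45.28
tool_pos: [0.4174, -0.0295, 0.2058]
tool_rot: [3.14, 0.0, 1.573]
contact_force: [-0.2, -0.7, 0.6]
opening: 0.0645
grip_force: 0.0
```

```bash
python3 - <<'E'
from h import *
s=telemetry.observe(); print(np.round(s['tool_pos'],4),s['tool_rot'])
def red(im):
    h=cv2.cvtColor(im,cv2.COLOR_RGB2HSV).astype(int)
    return (((h[...,0]<5)|(h[...,0]>175))&(h[...,1]>150)&(h[...,2]>80)).astype(np.uint8)
a=cv2.imread('pics/s6.png')[:,:,::-1].copy(); b=snap('scene','s7.png')
c=cam('scene')
for im in (a,b):
    n,l,st,ce=cv2.connectedComponentsWithStats(red(im))
    print([(st[i].tolist(),ce[i].round(1).tolist()) for i in range(1,n) if st[i,4]>150])
w=snap('wrist','w7.png'); n,l,st,ce=cv2.connectedComponentsWithStats(red(w))
print([(st[i].tolist(),ce[i].round(1).tolist(),back(cam('wrist',s),ce[i],.053).round(4).tolist()) for i in range(1,n) if st[i,4]>300])
E
```

```text
[ 0.4174 -0.0295  0.2058] [3.13990667e+00 4.38337182e-04 1.57321479e+00]
[([22, 0, 27, 9, 210], [34.8, 3.8]), ([286, 240, 34, 19, 531], [302.5, 248.8]), ([329, 296, 23, 18, 323], [340.3, 304.4]), ([326, 318, 28, 18, 277], [339.4, 329.6])]
[([22, 0, 27, 9, 205], [34.7, 3.8]), ([286, 240, 34, 19, 538], [302.6, 248.7]), ([329, 297, 23, 17, 314], [340.2, 304.7]), ([326, 318, 29, 18, 278], [339.5, 329.6])]
[([313, 166, 29, 104, 2852], [326.7, 217.2], [[0.4181, -0.0255, 0.053]])]
```

View pics/w7.png

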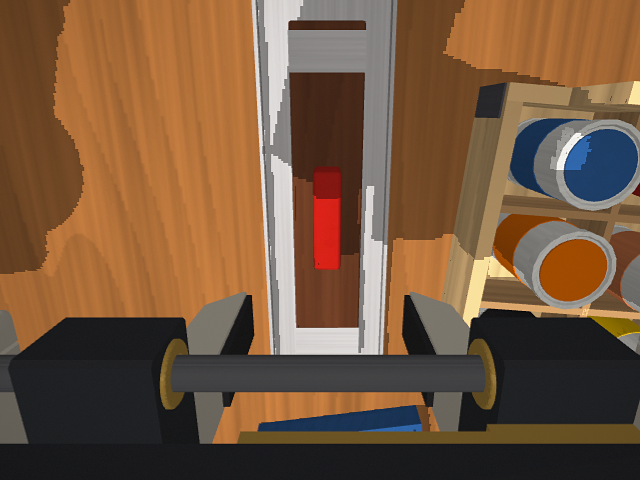

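The bar is unmoved on the galley, with its red grip at (327,217) between the fingers, and orange stands upright in its cell. Pick up the bar.

Request:
{"fn": "apply_moves", "kwargs": {"delta_pos": [[0, 0, -0.08], [0, 0, -0.18], [0, 0, -0.28], [0, 0, -0.37], [0, 0, -0.425], [0, 0, -0.445], [0, 0, -0.45], [0, 0, -0.45]], "dr": [[0, 0, 0], [0, 0, 0], [0, 0, 0], [0, 0, 0], [0, 0, 0], [0, 0, 0], [0, 0, 0], [0, 0, 0]], "jaw": [0.7, 0.7, 0.7, 0.7, 0.7, 0.7, 0.7, 0.7]}}

```text
time: 46.05
tool_pos: [0.4178, -0.0296, 0.0253]
tool_rot: [-3.142, -0.0, 1.573]
contact_force: [-0.5, -0.1, 1.1]
opening: 0.0643
grip_force: 0.0
```

Request:
{"fn": "apply_moves", "kwargs": {"delta_pos": [[0, 0, 0], [0, 0, 0], [0, 0, 0], [0, 0, 0], [0, 0, 0], [0, 0, 0], [0, 0, 0], [0, 0, 0]], "dr": [[0, 0, 0], [0, 0, 0], [0, 0, 0], [0, 0, 0], [0, 0, 0], [0, 0, 0], [0, 0, 0], [0, 0, 0]], "jaw": [0.1, 0.1, 0.1, 0.1, 0.1, 0.1, 0.1, 0.1], "force": 30}}

```text
time: 46.72
tool_pos: [0.4172, -0.0294, 0.0255]
tool_rot: [3.141, 0.0, 1.573]
contact_force: [0.6, 0.3, 3.6]
opening: 0.0218
grip_force: 30.0
```

Request:
{"fn": "apply_moves", "kwargs": {"delta_pos": [[0, 0, 0.03], [0, 0, 0.08], [0, 0, 0.16], [0, 0, 0.25], [0, 0, 0.34], [0, 0, 0.42], [0, 0, 0.47], [0, 0, 0.48]], "dr": [[0, 0, 0], [0, 0, 0], [0, 0, 0], [0, 0, 0], [0, 0, 0], [0, 0, 0], [0, 0, 0], [0, 0, 0]], "jaw": [0.1, 0.1, 0.1, 0.1, 0.1, 0.1, 0.1, 0.1]}}

```text
time: 47.38
tool_pos: [0.4185, -0.0297, 0.2206]
tool_rot: [3.135, 0.002, 1.573]
contact_force: [0.1, 0.6, -2.3]
opening: 0.0218
grip_force: 30.0
```

Request:
{"fn": "apply_moves", "kwargs": {"delta_pos": [[0.03, -0.005, 0], [0.09, -0.015, 0], [0.18, -0.03, 0], [0.27, -0.045, 0], [0.36, -0.06, 0], [0.44, -0.075, 0], [0.5, -0.085, 0], [0.537, -0.0925, 0]], "dr": [[0, 0, -0.02], [0, 0, -0.05], [0, 0, -0.08], [0, 0, -0.11], [0, 0, -0.14], [0, 0, -0.16], [0, 0, -0.16], [0, 0, -0.16]], "jaw": [0.1, 0.1, 0.1, 0.1, 0.1, 0.1, 0.1, 0.1]}}

```text
time: 48.05
tool_pos: [0.6332, -0.0667, 0.2138]
tool_rot: [-3.138, -0.001, 1.493]
contact_force: [-0.8, -0.2, -2.1]
opening: 0.0219
grip_force: 30.0
```

Request:
{"fn": "apply_moves", "kwargs": {"delta_pos": [[0, 0, 0], [0, 0, 0], [0, 0, 0], [0, 0, -0.04], [0, 0, -0.09], [0, 0, -0.14], [0, 0, -0.165], [0, 0, -0.165]], "dr": [[0, 0, 0], [0, 0, 0], [0, 0, 0], [0, 0, 0], [0, 0, 0], [0, 0, 0], [0, 0, 0], [0, 0, 0]], "jaw": [0.1, 0.1, 0.1, 0.1, 0.1, 0.1, 0.1, 0.1]}}

```text
time: 48.72
tool_pos: [0.6295, -0.0659, 0.1487]
tool_rot: [-3.136, -0.001, 1.493]
contact_force: [-0.3, -0.7, -2.4]
opening: 0.0217
grip_force: 30.0
```

Request:
{"fn": "apply_moves", "kwargs": {"delta_pos": [[0, 0, 0], [0, 0, 0], [0, 0, 0]], "dr": [[0, 0, 0], [0, 0, 0], [0, 0, 0]], "jaw": [0.1, 0.1, 0.1]}}

```text
time: 48.97
tool_pos: [0.6325, -0.0665, 0.1529]
tool_rot: [3.139, 0.0, 1.493]
contact_force: [0.3, 0.6, -2.2]
opening: 0.0217
grip_force: 30.0
```

Request:
{"fn": "apply_moves", "kwargs": {"delta_pos": [[0, 0, -0.008], [0, 0, -0.016], [0, 0, -0.026], [0, 0, -0.036], [0, 0, -0.045], [0, 0, -0.052], [0, 0, -0.054], [0, 0, -0.054]], "dr": [[0, 0, 0], [0, 0, 0], [0, 0, 0], [0, 0, 0], [0, 0, 0], [0, 0, 0], [0, 0, 0], [0, 0, 0]], "jaw": [0.1, 0.1, 0.1, 0.1, 0.1, 0.1, 0.1, 0.1]}}

```text
time: 49.63
tool_pos: [0.6316, -0.0663, 0.1292]
tool_rot: [-3.141, -0.0, 1.493]
contact_force: [0.4, 0.4, -2.4]
opening: 0.0217
grip_force: 30.0
```

Request:
{"fn": "apply_moves", "kwargs": {"delta_pos": [[0, 0, -0.002], [0, 0, -0.004], [0, 0, -0.006], [0, 0, -0.006]], "dr": [[0, 0, 0], [0, 0, 0], [0, 0, 0], [0, 0, 0]], "jaw": [0.1, 0.1, 0.1, 0.1]}}

```text
time: 49.97
tool_pos: [0.6321, -0.0664, 0.1286]
tool_rot: [3.14, 0.0, 1.493]
contact_force: [-2.5, 0.7, 4.1]
opening: 0.0218
grip_force: 30.0
```

Request:
{"fn": "apply_moves", "kwargs": {"delta_pos": [[0, 0, -0.002], [0, 0, 0], [0, 0, 0], [0, 0, 0], [0, 0, 0], [0, 0, 0.05], [0, 0, 0.13], [0, 0, 0.2]], "dr": [[0, 0, 0], [0, 0, 0], [0, 0, 0], [0, 0, 0], [0, 0, 0], [0, 0, 0], [0, 0, 0], [0, 0, 0]], "jaw": [0.1, 0.4, 0.6, 0.7, 0.7, 0.7, 0.7, 0.7]}}

```text
time: 50.63
tool_pos: [0.6315, -0.0663, 0.2077]
tool_rot: [-3.14, -0.0, 1.493]
contact_force: [1.2, 0.0, -0.7]
opening: 0.062
grip_force: 0.0
```

Request:
{"fn": "apply_moves", "kwargs": {"delta_pos": [[-0.08, 0, 0.05], [-0.16, 0, 0.1], [-0.25, 0, 0.15], [-0.33, 0, 0.2], [-0.38, 0, 0.2], [-0.4, 0, 0.2], [-0.4, 0, 0.2], [-0.4, 0, 0.2]], "dr": [[0, 0, 0], [0, 0, 0], [0, 0, 0], [0, 0, 0], [0, 0, 0], [0, 0, 0], [0, 0, 0], [0, 0, 0]], "jaw": [0.7, 0.7, 0.7, 0.7, 0.7, 0.7, 0.7, 0.7]}}

```text
time: 51.3
tool_pos: [0.4723, -0.0665, 0.2871]
tool_rot: [3.141, -0.0, 1.493]
contact_force: [0.1, 0.4, 0.0]
opening: 0.0643
grip_force: 0.0
```

```bash
python3 - <<'E'
from h import *
im=snap('scene','s8.png'); 
cv2.imwrite('pics/c8.png',cv2.resize(im[190:400,90:540],(800,373),interpolation=cv2.INTER_CUBIC)[:,:,::-1])
E
```

```text
(no output)
```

View pics/c8.png

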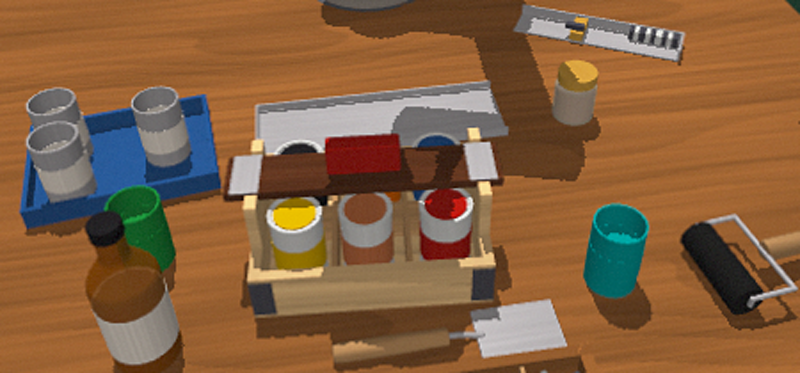

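The final view shows the bar seated across both notches, six lidded tins in the crate, and the empty in the tray. One numeric comparison of the bar with its starting image, then hand in.

```bash
python3 - <<'E'
from h import *
def red(im):
    h=cv2.cvtColor(im,cv2.COLOR_RGB2HSV).astype(int)
    m=(((h[...,0]<5)|(h[...,0]>175))&(h[...,1]>150)&(h[...,2]>50)).astype(np.uint8); m[:, :260]=0; m[:,330:]=0; m[:255]=0; m[290:]=0
    n,l,st,ce=cv2.connectedComponentsWithStats(m); i=1+st[1:,4].argmax(); return st[i],ce[i].round(1)
r0=red(cv2.imread('pics/scene0.png')[:,:,::-1].copy()); r1=red(eyes.read_camera('scene')); print(r0,r1)
if np.abs(r0[0][:4]-r1[0][:4]).max()<=2: print(job.hand_in())
E
```

```text
(array([273, 266,  43,  22, 862], dtype=int32), array([293.7, 276.4])) (array([273, 265,  43,  24, 854], dtype=int32), array([293.6, 276.6]))
the job is handed in; nothing more can be done
None
```

The job is handed in: the empty stands in the blue tray, all five bench tins are upright in the crate one to a cell beside the kept copper tin, and the retaining bar is back in both notches; nothing else on the bench was touched.

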